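# Load the glaze-spray carousel

## Task

Get the spray carousel ready to run: stand a spare bisque cup from the ware board, lip down as they are, in every empty seat of the turntable, leaving the cups already loaded in their seats. The two seats under the spray canopy cannot be loaded there, so lift the sprung plunger, turn the table to bring them out and let the plunger drop home while you load them; then turn the table back so that the plunger is fully home again in the start slot at the brass pointer. Do not disturb the vase and dish on the board, or the tile and brush on the bench.

Things in the scene. Friction and masses are not known exactly. Their poses are not given: they have to be found in the camera images.
- carousel: Glaze-spray carousel, fixed to the bench, place and yaw vary. Origin on the turning axis at bench level, x to its rear (away from robot), z up. Grey base 400 mm across, 40 high; on it a steel index ring, top 56 mm up, six slots 12 mm wide every 60 degrees at radius 185 mm. A brass pointer outside the slot at -120 degrees from its x (near side, right) marks the start slot.
- turntable (a joint): Angle of the aluminium turntable (320 mm across, top 70 mm above the bench), rad, counter-clockwise from above positive, 0 at the start slot. The home plunger locks it at multiples of 1.047 (60 degrees), about 0.006 play. Unlocked it turns with light friction (0.12 N m), stays where left, range +-3.2. One station moves each seat to its neighbour's place.
- plunger (a joint): Lift of the sprung index plunger, m: 0 fully home (pin 10 mm deep in a slot, table locked), 0.010 when the pin's tip rides on the ring between slots, 0.016 upper stop. At 0.012 or more the table turns free. The spring pushes down with 5 N at home, 8 N at the top; released over a slot it snaps home by itself.
- knob (a point): Grip point on the axis of the plunger's black knob, 101 mm above the bench when home. Knob 28 mm across from 15 below to 11 mm above this point, then a head 34 mm across to 21 above. It stands on a lug of the turntable's rim (sleeve 24 mm across, top 21 below), 185 mm from the turning axis, at -120 degrees from carousel x at angle 0; spins freely on its pin; pulled along its circle it turns the table.
- seat1 (a point): Seat 1 on the turntable: steel ring, 58 mm inside, rim 6 mm high, wall 3.5; centre of its floor (turntable top), 105 mm from the axis; turns with it. At angle 0: near side, a little right.
- seat2 (a point): Seat 2 on the turntable: steel ring, 58 mm inside, rim 6 mm high, wall 3.5; centre of its floor (turntable top), 105 mm from the axis; turns with it. At angle 0: right.
- seat3 (a point): Seat 3 on the turntable: steel ring, 58 mm inside, rim 6 mm high, wall 3.5; centre of its floor (turntable top), 105 mm from the axis; turns with it. At angle 0: far side, right (under the canopy). The fixed steel canopy with two spray guns at the rear spans carousel x +60 to +255, y -180 to +180 mm, underside 150 (edge lip 140), gun tops 221 mm above the bench; a seat under it cannot be reached from above.
- seat4 (a point): Seat 4 on the turntable: steel ring, 58 mm inside, rim 6 mm high, wall 3.5; centre of its floor (turntable top), 105 mm from the axis; turns with it. At angle 0: far side, left (under the canopy). The fixed steel canopy with two spray guns at the rear spans carousel x +60 to +255, y -180 to +180 mm, underside 150 (edge lip 140), gun tops 221 mm above the bench; a seat under it cannot be reached from above.
- seat5 (a point): Seat 5 on the turntable: steel ring, 58 mm inside, rim 6 mm high, wall 3.5; centre of its floor (turntable top), 105 mm from the axis; turns with it. At angle 0: left.
- seat6 (a point): Seat 6 on the turntable: steel ring, 58 mm inside, rim 6 mm high, wall 3.5; centre of its floor (turntable top), 105 mm from the axis; turns with it. At angle 0: near side, a little left.
- loaded1_mid (a point): Cup already in seat 1 (None: this seat starts empty): bisque clay cup standing lip down, foot ring up: round, 50 mm across for its lower 40 mm, 52 mm tall, about 110 g. Point on its axis, 24 mm above the lip; z up, x and y mean nothing.
- loaded2_mid (a point): Cup already in seat 2 (None: this seat starts empty): bisque clay cup standing lip down, foot ring up: round, 50 mm across for its lower 40 mm, 52 mm tall, about 110 g. Point on its axis, 24 mm above the lip; z up, x and y mean nothing.
- loaded3_mid (a point): Cup already in seat 3 (None: this seat starts empty): bisque clay cup standing lip down, foot ring up: round, 50 mm across for its lower 40 mm, 52 mm tall, about 110 g. Point on its axis, 24 mm above the lip; z up, x and y mean nothing.
- loaded4_mid (a point): Cup already in seat 4 (None: this seat starts empty): bisque clay cup standing lip down, foot ring up: round, 50 mm across for its lower 40 mm, 52 mm tall, about 110 g. Point on its axis, 24 mm above the lip; z up, x and y mean nothing.
- loaded5_mid (a point): Cup already in seat 5 (None: this seat starts empty): bisque clay cup standing lip down, foot ring up: round, 50 mm across for its lower 40 mm, 52 mm tall, about 110 g. Point on its axis, 24 mm above the lip; z up, x and y mean nothing.
- loaded6_mid (a point): Cup already in seat 6 (None: this seat starts empty): bisque clay cup standing lip down, foot ring up: round, 50 mm across for its lower 40 mm, 52 mm tall, about 110 g. Point on its axis, 24 mm above the lip; z up, x and y mean nothing.
- spare1_mid (a point): Spare bisque clay cup standing lip down, foot ring up: round, 50 mm across for its lower 40 mm, 52 mm tall, about 110 g. Point on its axis, 24 mm above the lip; z up, x and y mean nothing. At first on the fixed pale ware board (225 x 315 mm, top 12 mm up) at the right, where four spares, a vase and a dish stand about 95 mm apart in two rows of three.
- spare2_mid (a point): Spare bisque clay cup standing lip down, foot ring up: round, 50 mm across for its lower 40 mm, 52 mm tall, about 110 g. Point on its axis, 24 mm above the lip; z up, x and y mean nothing. At first on the fixed pale ware board (225 x 315 mm, top 12 mm up) at the right, where four spares, a vase and a dish stand about 95 mm apart in two rows of three.
- spare3_mid (a point): Spare bisque clay cup standing lip down, foot ring up: round, 50 mm across for its lower 40 mm, 52 mm tall, about 110 g. Point on its axis, 24 mm above the lip; z up, x and y mean nothing. At first on the fixed pale ware board (225 x 315 mm, top 12 mm up) at the right, where four spares, a vase and a dish stand about 95 mm apart in two rows of three.
- spare4_mid (a point): Spare bisque clay cup standing lip down, foot ring up: round, 50 mm across for its lower 40 mm, 52 mm tall, about 110 g. Point on its axis, 24 mm above the lip; z up, x and y mean nothing. At first on the fixed pale ware board (225 x 315 mm, top 12 mm up) at the right, where four spares, a vase and a dish stand about 95 mm apart in two rows of three.
- bud_vase: Bystander on the ware board: small bisque bud vase, narrow neck, 42 mm across, 56 mm tall; origin under its centre. Not a cup.
- pin_dish: Bystander on the ware board: shallow open bisque dish, 54 mm across, 18 mm tall; origin under its centre. Not a cup.
- test_tile: Bystander on the bench, in front of the robot: flat bisque tile 45 x 70 x 8 mm; origin under its centre.
- glaze_brush: Bystander lying on the bench at the left: brush 190 mm long along its x; origin under its centre.
Not all that is in view belongs to the job. Leave any orange look-alike of the part that bears spare3_mid alone. Leave any orange look-alike of the part that bears loaded2_mid alone.

How it is judged:
By the outcome, as a careful person would: the job done as asked, in the order asked, and still so for the second after the job is handed in, with the robot touching nothing.
Of loaded1, loaded2, loaded5, loaded6 only 1 to 2 are there at a start; the rules pass over those that are not, and their reading is None.
Of loaded3, loaded4 only 1 to 1 are there at a start; the rules pass over those that are not, and their reading is None.
At some moment in a run one of spare1, spare2, spare3, spare4 may be knocked a few centimetres aside while the robot is not near it.
It also fails if it takes over 210 s, if anything falls off the work surface, if the arm or the gripper's body presses on something with over 40 N, if the wrist force passes 120 N, or if a joint passes its speed limit or range.

## Robot

A 7-joint arm with a two-finger parallel gripper is mounted at the origin on the work surface. World frame = base frame: x ahead of the robot, y to its left, z up, the work surface at z = 0. Lengths are in mm, angles in rad, forces in N, time in s.
With the tool pointing down it reaches from about 350 to 900 mm from the base axis. Payload 7.2 kg.
Tool frame: the origin (TCP) lies on the front face of the gripper's body, between the roots of the fingers; the fingertips stand 80 mm ahead of it and the grasp point (between the pads) lies robot.grip_depth ahead of it (robot.grip_depth is the distance from the TCP to the grasp point, in mm); z points along the fingers, y is the direction in which the jaws open and shut (so a half turn about z gives the same grasp; the last joint's range is limited). The gripper opens to 88 mm and grips with 3 to 60 N. Pads are 20 mm wide; open, the fingers measure 115 mm over their backs; the gripper's body (75 mm by 178 mm) begins 61 mm behind the grasp point.
Start: joints at [1.086, 0.411, -0.013, 1.596, 0.006, 1.134, -0.082], TCP at [253.011, -571.5, 302.653] pointing down, gripper open.
Joint ranges: [-2.95, 2.95], [-0.29, 1.99], [-1.47, 1.44], [0.14, 2.54], [-1.03, 4.17], [0.13, 1.85], [-2.86, 2.86]. Speed limits (rad/s): [2.39, 2.39, 3.01, 3.01, 3.14, 3.14, 3.14].

## Interface

Orientations are given as [roll, pitch, yaw] about the fixed x, y, z axes, in that order (R = Rz(yaw) Ry(pitch) Rx(roll)).
In Python, from bench import robot, camera, calibration gives the robot as it stands.
- The arm moves only by the tool play_rows, never from a script. Its arguments are lists of equal length, an entry for each row: "slide": the shift along the tool's x, y, z in m, a list of three; "rot": the turn, a rotation vector about the tool's x, y, z in rad, a list of three; "claw": the closure, from -1 (fully open) to 1 (shut), so that 0 is half open. In form: {"slide": [[x, y, z], ...], "rot": [[rx, ry, rz], ...], "claw": [claw, ...]}. A call has 1 to 20 rows; each row is the pose to reach, as a shift and turn from the pose measured when the call began, along the tool's axes at that moment; what a row does not reach only later rows make up. A row lasts 1/10 s, in which the tool goes at most 50 mm and 8.59 degrees, less where a joint would pass 70% of its speed; a pose out of reach is approached as far as the arm can. A call with a gripper value outside its range is refused whole. The fingers move at their own pace and stop on an object; the grip force is fixed at half the most. Time passes only in rows, so rows that repeat a pose let the fingers close. It gives the time, the measured TCP pose, the force and the opening at its end, in the units of the state.
- robot.observe(): the state, without advancing time (a new reading comes with each control period).
- camera(name): name is "scene" or "top" or "wrist"; returns the picture (384x512x3 uint8, red, green, blue); there is no depth.
- calibration(name): a dict with "fovy" (degrees; the focal length in pixels is half the picture's height over the tangent of half this angle, whatever the lens; pixels are square), "cx", "cy" (the principal point, pixels), "T" (4x4, takes a point from camera to world coordinates); the wrist camera has in their place "mount" (4x4, takes a point from camera to tool coordinates, whose origin is the TCP and whose axes are the flange's). Camera axes: x right, y down, z forward; pixel columns grow to the right and rows downward; lengths in mm; the calibration is good to about 2 mm. The wrist camera is an equidistant fisheye: a pixel r from the principal point sees the ray r / f radians off the axis. A picture is of the moment at which its call begins: read the wrist's pose just before it. calibration takes no time and is no camera call.
- robot.sign_off(): hands the job in, once; it reports no verdict.
The state is a dict: "time": time; "joint_positions": joint angles; "qd": joint speeds; "effort": joint torques, N m; "tcp_pos": TCP position; "tcp_rot": TCP orientation; "ft_force": force on the tool from outside, world axes, zero at the start; "wrist_torque": the same for the moment, N m; "finger_gap": opening from 0.0 (shut) to 1.0 (fully open).
Only numpy, scipy, OpenCV 4.12 (cv2) and the standard library are available. Lean on these libraries where they do the work, as an engineer would, in place of code of your own. Each camera call takes 0.05 s, during which the arm holds its last target. There are 200 camera calls.

## Working session

There is one attempt and no reset: what is moved stays moved. The work goes in short steps, Python scripts to look and compute and a tool call to move; the robot and the scene stay as the last step left them, time stands still between calls to the robot, and variables do not carry over. Pictures are saved under pics/ and viewed, on a budget of 14 in all, crops included, one or two more only if the job needs it, and the job is handed in when it is done.

Besides the shell and the picture viewer there is one more tool, called after "Emit:" by a JSON object that holds its "api" and its "payload", one argument or row to a line. play_rows: Moves the arm, as the interface text tells. Its arguments: {"type":"object","properties":{"slide":{"type":"array","items":{"type":"array","items":{"type":"number"}}},"rot":{"type":"array","items":{"type":"array","items":{"type":"number"}}},"claw":{"type":"array","items":{"type":"number"}}},"required":["slide","rot","claw"]}

```bash
ls; mkdir -p pics; python3 - <<'E'
from bench import robot,camera,calibration
import cv2,numpy as np
s=robot.observe();print(s, robot.grip_depth)
for n in("scene","top","wrist"):
    print(n,calibration(n))
for n in("scene","top"):
    im=camera(n);cv2.imwrite(f"pics/{n}0.png",im[:,:,::-1])
a=cv2.imread("pics/scene0.png");b=cv2.imread("pics/top0.png")
E
```

```text
pics
{'time': 0.0, 'joint_positions': array([ 1.08581496,  0.41188081, -0.01271166,  1.59703664,  0.00559111,
        1.13428777, -0.08224455]), 'qd': array([-4.02039215e-04,  9.12267539e-04,  1.47513115e-03, -1.51086955e-03,
       -9.60414267e-04, -1.00740431e-03, -5.42374617e-05]), 'effort': array([-1.52334553e-03, -5.87970471e+01,  6.41408209e-01, -2.91086197e+01,
       -5.37233509e-02,  1.81751302e-02,  1.45605104e-04]), 'tcp_pos': array([ 252.83215212, -571.16784761,  301.82390257]), 'tcp_rot': array([-3.14001901e+00,  1.03951321e-04,  4.16757402e-01]), 'ft_force': array([ 0.31539383,  0.34610375, -0.50514756]), 'wrist_torque': array([ 0.00841264, -0.04713205,  0.00310447]), 'finger_gap': 1.00206025356938} 61.3
scene {'fovy': 50.200615916943725, 'cx': 252.83529237039403, 'cy': 187.28010587284209, 'T': array([[-7.10788284e-01,  5.00730150e-01, -4.94013495e-01,
         1.21390144e+03],
       [ 7.03241043e-01,  4.90657028e-01, -5.14497538e-01,
         7.03926577e+02],
       [-1.52332366e-02, -7.13109387e-01, -7.00887259e-01,
         1.00377010e+03],
       [ 0.00000000e+00, 
[... 229 characters left out ...]
e+02],
       [-9.99835060e-01,  4.56541034e-03, -1.75786840e-02,
         3.57726352e+01],
       [ 1.68422189e-02, -1.29133316e-01, -9.91484204e-01,
         1.00587058e+03],
       [ 0.00000000e+00,  0.00000000e+00,  0.00000000e+00,
         1.00000000e+00]])}
wrist {'fovy': 65.70646984690485, 'cx': 260.04871112345387, 'cy': 197.89862985298728, 'mount': array([[-9.28459914e-04, -9.52603578e-01, -3.04213019e-01,
         8.32214532e+01],
       [ 9.99999565e-01, -8.57746993e-04, -3.66081163e-04,
        -5.00124961e-01],
       [ 8.77924238e-05, -3.04213227e-01,  9.52603960e-01,
        -8.15703487e+01],
       [ 0.00000000e+00,  0.00000000e+00,  0.00000000e+00,
         1.00000000e+00]])}
```

```bash
python3 - <<'E'
import cv2
b=cv2.imread("pics/top0.png");cv2.imwrite("pics/top0b.png",cv2.resize(b,(800,600),interpolation=cv2.INTER_CUBIC))
b=cv2.imread("pics/scene0.png");cv2.imwrite("pics/scene0b.png",cv2.resize(b,(800,600),interpolation=cv2.INTER_CUBIC))
E
```

```text
(no output)
```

View pics/top0b.png

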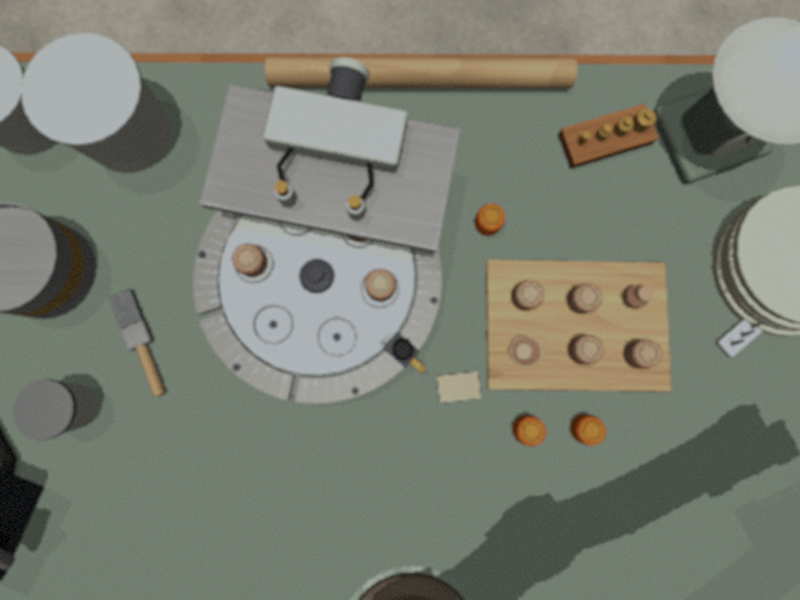

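View pics/scene0b.png

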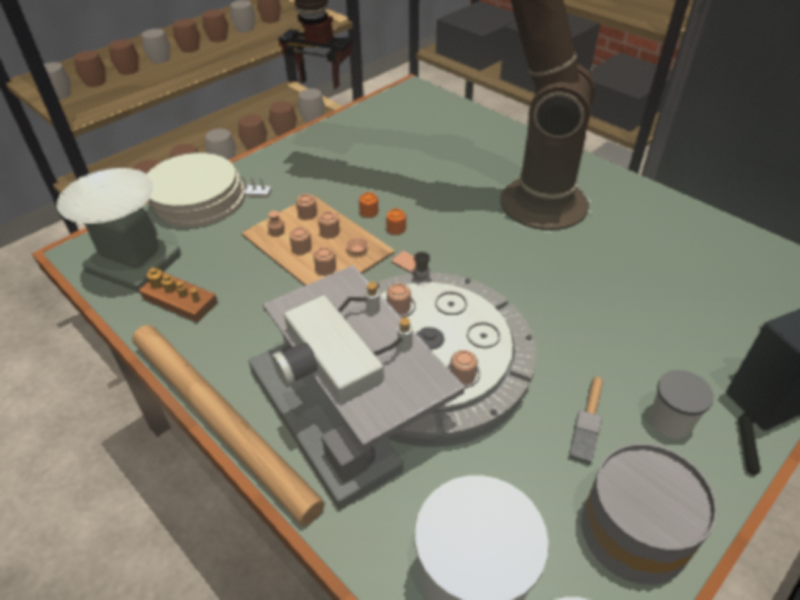

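```bash
cat > h.py <<'E'
import numpy as np,cv2
from bench import robot,camera,calibration
from scipy.spatial.transform import Rotation as R
def cal(n):
    c=calibration(n);f=192/np.tan(np.radians(c['fovy'])/2);return c,f
def px2w(n,u,v,z):
    c,f=cal(n);d=c['T'][:3,:3]@np.array([(u-c['cx'])/f,(v-c['cy'])/f,1]);o=c['T'][:3,3]
    return o+d*(z-o[2])/d[2]
def w2px(n,p):
    c,f=cal(n);q=(np.asarray(p,float)-c['T'][:3,3])@c['T'][:3,:3]
    return q[...,:2]/q[...,2:]*f+[c['cx'],c['cy']]
def rect(n,im,x0,x1,y0,y1,z,s):
    """world-rectified: rows down = decreasing x, cols right = decreasing y"""
    X=x1-np.arange(int((x1-x0)*s))/s; Y=y1-np.arange(int((y1-y0)*s))/s
    P=np.stack(np.meshgrid(X,Y,indexing='ij')+[np.full((len(X),len(Y)),float(z))] if 0 else list(np.meshgrid(X,Y,indexing='ij'))+[np.full((len(X),len(Y)),float(z))],-1)
    m=w2px(n,P).astype(np.float32)
    o=cv2.remap(im,m[...,0],m[...,1],cv2.INTER_CUBIC)
    return o
def wrist():
    s=robot.observe();im=camera("wrist");c=calibration("wrist")
    f=192/np.tan(np.radians(c['fovy'])/2)
    T=np.eye(4);T[:3,:3]=R.from_euler('xyz',s['tcp_rot']).as_matrix();T[:3,3]=s['tcp_pos']
    return im,T@c['mount'],f,c['cx'],c['cy']
def wproj(P,M,f,cx,cy):
    q=(np.asarray(P,float)-M[:3,3])@M[:3,:3]
    r=np.hypot(q[...,0],q[...,1]);th=np.arctan2(r,q[...,2])
    k=f*th/np.maximum(r,1e-9)
    return np.stack([cx+k*q[...,0],cy+k*q[...,1]],-1)
def wrect(w,x0,x1,y0,y1,z,s):
    im,M,f,cx,cy=w
    X=x1-np.arange(int((x1-x0)*s))/s; Y=y1-np.arange(int((y1-y0)*s))/s
    P=np.stack(list(np.meshgrid(X,Y,indexing='ij'))+[np.full((len(X),len(Y)),float(z))],-1)
    m=wproj(P,M,f,cx,cy).astype(np.float32)
    return cv2.remap(im,m[...,0],m[...,1],cv2.INTER_CUBIC)
def st():
    s=robot.observe();print('t',round(s['time'],2),'tcp',s['tcp_pos'].round(1),'rot',s['tcp_rot'].round(4),'F',s['ft_force'].round(1),'gap',round(s['finger_gap'],3),'q',s['joint_positions'].round(2));return s
E
python3 - <<'E'
from h import *
for nm,u,v,z in[("hub",317,275,85),("s6",273,323,70),("s1",337,337,70),("c2",380,283,122),("c5",249,260,122),("knob",403,347,122),("pointer",418,365,56),
 ("A",529,294,64),("B",586,297,64),("C",586,348,64),("D",645,352,64),("vase",638,295,68),("dish",523,350,30),("tile",459,387,8),("o1",490,217,52),("o2",530,430,52),("o3",590,430,52)]:
    print(nm,px2w("top",u*.64,v*.64,z).round(0))
t=cv2.imread("pics/top0.png")
a=rect("top",t,310,710,-30,340,70,1.5);b=rect("top",t,330,620,-400,-80,64,1.5)
b=np.pad(b,((0,a.shape[0]-b.shape[0]),(0,0),(0,0)));o=np.hstack([a,b]);o=o[:600,:];print(o.shape)
for k in range(0,o.shape[1],75):cv2.line(o,(k,0),(k,5),(255,255,255),1)
for k in range(0,o.shape[0],75):cv2.line(o,(0,k),(5,k),(255,255,255),1)
cv2.imwrite("pics/rect0.png",o[:,:800])
E
```

```text
hub [596. 148.  85.]
s6 [520. 220.  70.]
s1 [497. 117.  70.]
c2 [576.  46. 122.]
c5 [613. 249. 122.]
knob [478.  12. 122.]
pointer [451. -14.  56.]
A [ 566. -198.   64.]
B [ 561. -292.   64.]
C [ 477. -288.   64.]
D [ 470. -385.   64.]
vase [ 563. -377.   68.]
dish [ 476. -193.   30.]
tile [414. -86.   8.]
o1 [ 700. -139.   52.]
o2 [ 346. -195.   52.]
o3 [ 345. -292.   52.]
(600, 1035, 3)
```

View pics/rect0.png

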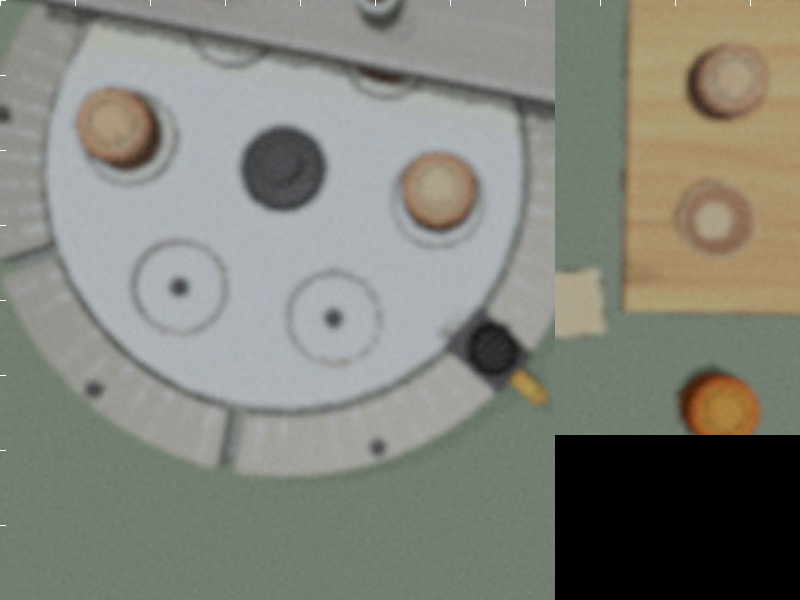

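```bash
cat >> h.py <<'E'
def to(x,y,z,yaw=None):
    s=robot.observe();Rm=R.from_euler('xyz',s['tcp_rot']).as_matrix();p=s['tcp_pos']
    d=Rm.T@(np.array([x,y,z])-p)/1000
    Rt=R.from_euler('xyz',[np.pi,0,s['tcp_rot'][2] if yaw is None else yaw]).as_matrix()
    rv=R.from_matrix(Rm.T@Rt).as_rotvec()
    print('slide',d.round(4).tolist(),'rot',rv.round(4).tolist(),'rows',max(np.linalg.norm(d)/.05,np.linalg.norm(rv)/.15).round(1))
E
python3 - <<'E'
from h import *
st();to(500,-290,330,-.19)
for u,v in[(283,187),(357,203)]:print(px2w("top",u*.64,v*.64,221))
for u,v in[(270,135),(403,163)]:print(px2w("top",u*.64,v*.64,190))
E
```

```text
t 0.1 tcp [ 252.8 -571.2  301.9] rot [-3.1401e+00  1.0000e-04  4.1680e-01] F [-0.2 -0.9 -0.4] gap 0.999 q [ 1.09  0.41 -0.01  1.6   0.01  1.13 -0.08]
slide [0.3398, -0.1571, -0.0279] rot [-0.0014, 0.0006, 0.6068] rows 7.5
[696.70535532 180.23055806 221.        ]
[673.50622018  76.97964465 221.        ]
[786.02850306 206.42627438 190.        ]
[743.17527423  11.43790934 190.        ]
```

Emit:
{"api": "play_rows", "payload": {
  "slide": [
    [0.34,-0.157,-0.028],
    [0.34,-0.157,-0.028],
    [0.34,-0.157,-0.028],
    [0.34,-0.157,-0.028],
    [0.34,-0.157,-0.028],
    [0.34,-0.157,-0.028],
    [0.34,-0.157,-0.028],
    [0.34,-0.157,-0.028],
    [0.34,-0.157,-0.028],
    [0.34,-0.157,-0.028],
    [0.34,-0.157,-0.028],
    [0.34,-0.157,-0.028]
  ],
  "rot": [
    [0,0,0.607],
    [0,0,0.607],
    [0,0,0.607],
    [0,0,0.607],
    [0,0,0.607],
    [0,0,0.607],
    [0,0,0.607],
    [0,0,0.607],
    [0,0,0.607],
    [0,0,0.607],
    [0,0,0.607],
    [0,0,0.607]
  ],
  "claw": [-1,-1,-1,-1,-1,-1,-1,-1,-1,-1,-1,-1]
}}

```text
time: 1.3
tcp_pos: [499.1, -291.5, 329.9]
tcp_rot: [-3.141, 0.002, -0.193]
ft_force: [-0.3, -0.6, 0.4]
finger_gap: 1.0
```

```bash
python3 - <<'E'
from h import *
st();w=wrist();np.savez("w1.npz",im=w[0],M=w[1],k=w[2:])
o=wrect(w,330,660,-450,-50,64,2)[:,:,::-1].copy();o=o[:600,:800]
cv2.imwrite("pics/w1.png",o);print(o.shape)
E
```

```text
t 1.3 tcp [ 499.1 -291.5  329.9] rot [-3.1409e+00  1.5000e-03 -1.9280e-01] F [-0.3 -0.6  0.4] gap 1.0 q [ 0.49  0.31 -0.05  1.67  0.02  1.16 -1.34]
(600, 800, 3)
```

View pics/w1.png

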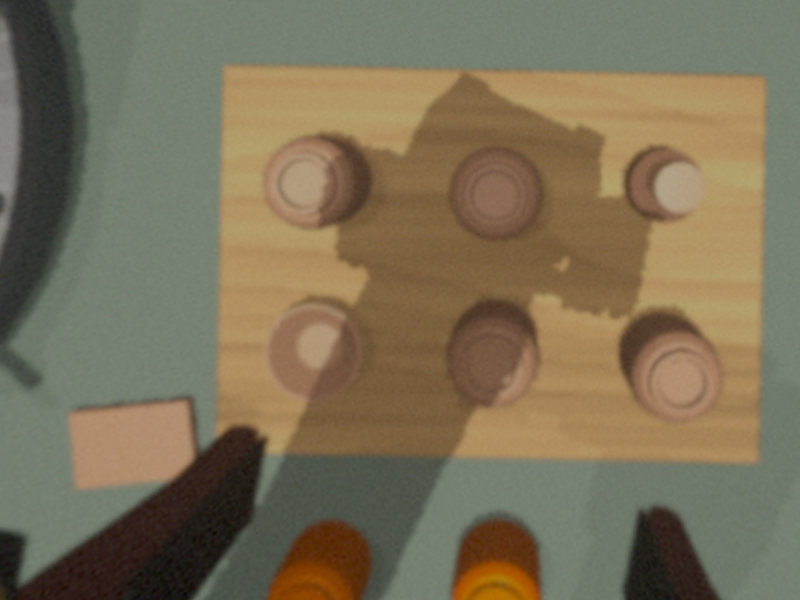

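```bash
python3 - <<'E'
from h import *
to(568,-201,200,-.19)
E
```

```text
slide [0.0504, -0.1018, 0.13] rot [-0.0007, 0.0013, -0.0027] rows 3.5
```

Emit:
{"api": "play_rows", "payload": {
  "slide": [
    [0.05,-0.102,0.13],
    [0.05,-0.102,0.13],
    [0.05,-0.102,0.13],
    [0.05,-0.102,0.13],
    [0.05,-0.102,0.13],
    [0.05,-0.102,0.13]
  ],
  "rot": [
    [-0.001,0.001,-0.003],
    [-0.001,0.001,-0.003],
    [-0.001,0.001,-0.003],
    [-0.001,0.001,-0.003],
    [-0.001,0.001,-0.003],
    [-0.001,0.001,-0.003]
  ],
  "claw": [-1,-1,-1,-1,-1,-1]
}}

```text
time: 1.95
tcp_pos: [567.4, -202.6, 201.0]
tcp_rot: [3.14, -0.0, -0.191]
ft_force: [0.2, -0.4, -0.1]
finger_gap: 0.999
```

```bash
python3 - <<'E'
from h import *
s=st();w=wrist();im,M,f,cx,cy=w
np.savez("w2.npz",im=im,M=M,k=w[2:])
Rm=R.from_euler('xyz',s['tcp_rot']).as_matrix()
o=cv2.resize(im[:,:,::-1],(768,576),interpolation=cv2.INTER_CUBIC)
def mk(p,c):
    q=wproj(p,M,f,cx,cy);cv2.drawMarker(o,tuple(int(round(a*1.5)) for a in q),c,0,12,1)
for sy in(-1,1):
    for x in(-10,10): mk(s['tcp_pos']+Rm@np.array([x,sy*44,80]),(0,255,0))
for zz in(64,):
    for ang in np.arange(0,6.28,.25): mk(np.array([568+14*np.cos(ang),-201+14*np.sin(ang),zz]),(255,0,0)) if 0 else None
    mk(np.array([568,-201,64]),(255,0,0))
cv2.imwrite("pics/w2.png",o)
E
```

```text
t 1.95 tcp [ 567.4 -202.6  201. ] rot [ 3.1401e+00 -2.0000e-04 -1.9110e-01] F [ 0.2 -0.4 -0.1] gap 0.999 q [ 0.33  0.48 -0.09  1.75  0.05  0.91 -1.55]
```

View pics/w2.png

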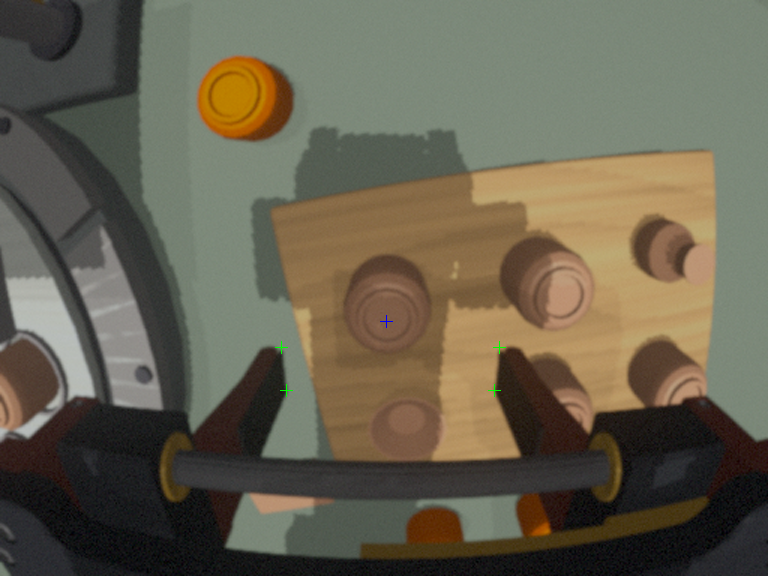

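```bash
python3 - <<'E'
from h import *
to(569,-201.2,104,-.19)
E
```

```text
slide [0.0009, -0.0024, 0.0977] rot [0.0017, -0.0016, -0.0021] rows 2.0
```

Emit:
{"api": "play_rows", "payload": {
  "slide": [
    [0.001,-0.0024,0.04],
    [0.001,-0.0024,0.075],
    [0.001,-0.0024,0.09],
    [0.001,-0.0024,0.0975],
    [0.001,-0.0024,0.0975],
    [0.001,-0.0024,0.0975],
    [0.001,-0.0024,0.0975],
    [0.001,-0.0024,0.0975],
    [0.001,-0.0024,0.0975],
    [0.001,-0.0024,0.0975],
    [0.001,-0.0024,0.0975],
    [0.001,-0.0024,0.0975],
    [0.001,-0.0024,0.09],
    [0.001,-0.0024,0.07],
    [0.001,-0.0024,0.04],
    [0.001,-0.0024,0.0],
    [0.001,-0.0024,-0.03],
    [0.001,-0.0024,-0.05],
    [0.001,-0.0024,-0.06],
    [0.001,-0.0024,-0.06]
  ],
  "rot": [
    [0,0,0],
    [0,0,0],
    [0,0,0],
    [0,0,0],
    [0,0,0],
    [0,0,0],
    [0,0,0],
    [0,0,0],
    [0,0,0],
    [0,0,0],
    [0,0,0],
    [0,0,0],
    [0,0,0],
    [0,0,0],
    [0,0,0],
    [0,0,0],
    [0,0,0],
    [0,0,0],
    [0,0,0],
    [0,0,0]
  ],
  "claw": [-1,-1,-1,-1,-1,1,1,1,1,1,1,1,1,1,1,1,1,1,1,1]
}}

```text
time: 4.0
tcp_pos: [569.3, -201.0, 263.0]
tcp_rot: [3.14, -0.004, -0.192]
ft_force: [1.1, -0.2, -1.7]
finger_gap: 0.566
```

```bash
python3 - <<'E'
from h import *
s=st();to(519,205,265,-.19);to(519,220,265,-.19)
E
```

```text
t 4.0 tcp [ 569.3 -201.   263. ] rot [ 3.1396 -0.0037 -0.1922] F [ 1.1 -0.2 -1.7] gap 0.566 q [ 0.33  0.41 -0.09  1.69  0.04  1.03 -1.54]
slide [-0.1269, -0.3889, -0.0033] rot [0.002, -0.0037, -0.0022] rows 8.2
slide [-0.1297, -0.4037, -0.0033] rot [0.002, -0.0037, -0.0022] rows 8.5
```

```bash
python3 - <<'E'
from h import *
s=st();to(430,150,310,-.19)
E
```

```text
t 4.0 tcp [ 569.3 -201.   263. ] rot [ 3.1396 -0.0037 -0.1922] F [ 1.1 -0.2 -1.7] gap 0.566 q [ 0.33  0.41 -0.09  1.69  0.04  1.03 -1.54]
slide [-0.2036, -0.3179, -0.0484] rot [0.002, -0.0037, -0.0022] rows 7.6
```

Emit:
{"api": "play_rows", "payload": {
  "slide": [
    [-0.01,-0.015,-0.01],
    [-0.03,-0.045,-0.02],
    [-0.05,-0.08,-0.03],
    [-0.075,-0.115,-0.04],
    [-0.1,-0.155,-0.048],
    [-0.125,-0.195,-0.048],
    [-0.15,-0.235,-0.048],
    [-0.175,-0.27,-0.048],
    [-0.19,-0.3,-0.048],
    [-0.2,-0.312,-0.048],
    [-0.204,-0.318,-0.048],
    [-0.204,-0.318,-0.048],
    [-0.204,-0.318,-0.048]
  ],
  "rot": [
    [0.002,-0.004,-0.002],
    [0.002,-0.004,-0.002],
    [0.002,-0.004,-0.002],
    [0.002,-0.004,-0.002],
    [0.002,-0.004,-0.002],
    [0.002,-0.004,-0.002],
    [0.002,-0.004,-0.002],
    [0.002,-0.004,-0.002],
    [0.002,-0.004,-0.002],
    [0.002,-0.004,-0.002],
    [0.002,-0.004,-0.002],
    [0.002,-0.004,-0.002],
    [0.002,-0.004,-0.002]
  ],
  "claw": [1,1,1,1,1,1,1,1,1,1,1,1,1]
}}

```text
time: 5.3
tcp_pos: [429.6, 149.4, 309.2]
tcp_rot: [3.141, 0.001, -0.191]
ft_force: [-0.4, -0.4, -1.5]
finger_gap: 0.567
```

```bash
python3 - <<'E'
from h import *
s=st();w=wrist();im,M,f,cx,cy=w
np.savez("w3.npz",im=im,M=M,k=w[2:])
o=wrect(w,420,720,-30,330,70,2)[:,:,::-1].copy()
C=np.array([598,151.5]);y=-.194
a=np.radians
def P(r,t):t=a(t)+y;return C+r*np.array([np.cos(t),np.sin(t)])
def mk(p,c=(0,0,255)):cv2.drawMarker(o,(int(round((330-p[1])*2)),int(round((720-p[0])*2))),c,0,9,1)
for t in(-150,150,-90,90,-30,30):mk(P(105,t))
mk(C)
for t in range(0,360,10):
  mk(P(160,t),(0,255,0)); 
  mk(P(105,-150)+29*np.array([np.cos(a(t)),np.sin(a(t))]),(0,255,0))if t%30==0 else 0
  mk(P(105,150)+29*np.array([np.cos(a(t)),np.sin(a(t))]),(0,255,0))if t%30==0 else 0
cv2.imwrite("pics/w3.png",o)
E
```

```text
t 5.3 tcp [429.6 149.4 309.2] rot [ 3.1408e+00  9.0000e-04 -1.9100e-01] F [-0.4 -0.4 -1.5] gap 0.567 q [-0.14  0.13 -0.33  1.96  0.05  1.05 -2.25]
```

View pics/w3.png

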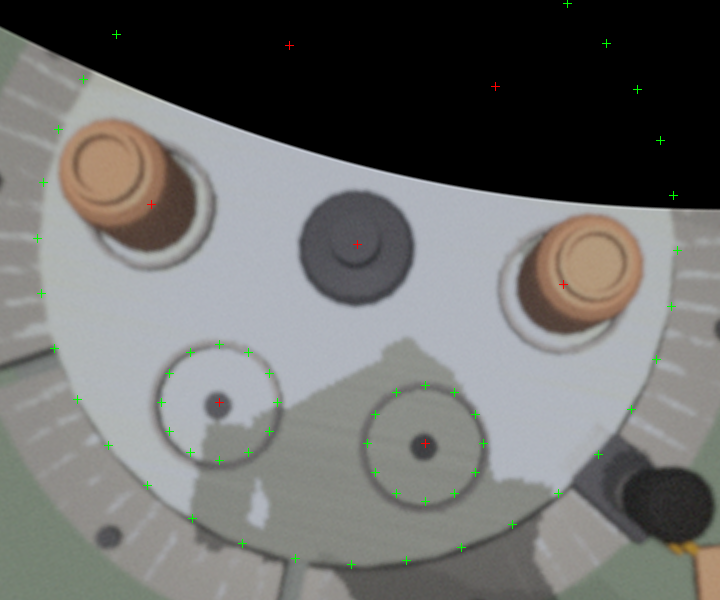

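```bash
python3 - <<'E'
from h import *
to(517.3,220.8,220,-.19);to(517.3,220.8,163,-.19)
E
```

```text
slide [0.0723, -0.0871, 0.0892] rot [0.0007, 0.0007, -0.0018] rows 2.9
slide [0.0723, -0.0871, 0.1462] rot [0.0007, 0.0007, -0.0018] rows 3.7
```

Emit:
{"api": "play_rows", "payload": {
  "slide": [
    [0.015,-0.02,0.0],
    [0.035,-0.045,0.01],
    [0.055,-0.07,0.04],
    [0.068,-0.083,0.07],
    [0.0723,-0.0871,0.089],
    [0.0723,-0.0871,0.1],
    [0.0723,-0.0871,0.11],
    [0.0723,-0.0871,0.122],
    [0.0723,-0.0871,0.132],
    [0.0723,-0.0871,0.139],
    [0.0723,-0.0871,0.143],
    [0.0723,-0.0871,0.145],
    [0.0723,-0.0871,0.146],
    [0.0723,-0.0871,0.146],
    [0.0723,-0.0871,0.146]
  ],
  "rot": [
    [0,0,-0.002],
    [0,0,-0.002],
    [0,0,-0.002],
    [0,0,-0.002],
    [0,0,-0.002],
    [0,0,-0.002],
    [0,0,-0.002],
    [0,0,-0.002],
    [0,0,-0.002],
    [0,0,-0.002],
    [0,0,-0.002],
    [0,0,-0.002],
    [0,0,-0.002],
    [0,0,-0.002],
    [0,0,-0.002]
  ],
  "claw": [1,1,1,1,1,1,1,1,1,1,1,1,1,1,1]
}}

```text
time: 6.85
tcp_pos: [517.4, 220.9, 163.5]
tcp_rot: [3.141, 0.0, -0.19]
ft_force: [0.1, -0.2, -0.9]
finger_gap: 0.567
```

```bash
python3 - <<'E'
from h import *
st();to(517.3,220.8,163,-.19)
E
```

```text
t 6.85 tcp [517.4 220.9 163.5] rot [ 3.1413e+00  2.0000e-04 -1.8970e-01] F [ 0.1 -0.2 -0.9] gap 0.567 q [-0.26  0.49 -0.31  1.87  0.19  0.81 -2.42]
slide [-0.0001, 0.0001, 0.0005] rot [0.0003, 0.0002, 0.0003] rows 0.0
```

Emit:
{"api": "play_rows", "payload": {
  "slide": [
    [0,0,0.001],
    [0,0,0.0015],
    [0,0,0.0015],
    [0,0,0.0015],
    [0,0,0.0015],
    [0,0,0.0015],
    [0,0,0.0015],
    [0,0,-0.01],
    [0,0,-0.04],
    [0,0,-0.08],
    [0,0,-0.12],
    [0,0,-0.12]
  ],
  "rot": [
    [0,0,0],
    [0,0,0],
    [0,0,0],
    [0,0,0],
    [0,0,0],
    [0,0,0],
    [0,0,0],
    [0,0,0],
    [0,0,0],
    [0,0,0],
    [0,0,0],
    [0,0,0]
  ],
  "claw": [1,1,-1,-1,-1,-1,-1,-1,-1,-1,-1,-1]
}}

```text
time: 8.05
tcp_pos: [519.4, 222.3, 290.0]
tcp_rot: [-3.136, -0.008, -0.19]
ft_force: [0.8, -0.1, -0.5]
finger_gap: 0.997
```

```bash
python3 - <<'E'
from h import *
st();to(500,-290,310,-.19)
E
```

```text
t 8.05 tcp [519.4 222.3 290. ] rot [-3.1362 -0.0079 -0.1897] F [ 0.8 -0.1 -0.5] gap 0.997 q [-0.23  0.34 -0.34  1.75  0.13  1.06 -2.37]
slide [0.0777, 0.5066, -0.0221] rot [-0.0054, -0.0079, 0.0004] rows 10.3
```

Emit:
{"api": "play_rows", "payload": {
  "slide": [
    [0.01,0.03,-0.005],
    [0.02,0.07,-0.01],
    [0.03,0.12,-0.01],
    [0.045,0.17,-0.01],
    [0.06,0.22,-0.01],
    [0.075,0.27,-0.01],
    [0.09,0.32,-0.01],
    [0.105,0.37,0],
    [0.12,0.42,0.02],
    [0.13,0.46,0.05],
    [0.138,0.49,0.07],
    [0.1415,0.507,0.085],
    [0.1415,0.507,0.09],
    [0.1415,0.507,0.09],
    [0.1415,0.507,0.09]
  ],
  "rot": [
    [-0.005,-0.008,0],
    [-0.005,-0.008,0],
    [-0.005,-0.008,0],
    [-0.005,-0.008,0],
    [-0.005,-0.008,0],
    [-0.005,-0.008,0],
    [-0.005,-0.008,0],
    [-0.005,-0.008,0],
    [-0.005,-0.008,0],
    [-0.005,-0.008,0],
    [-0.005,-0.008,0],
    [-0.005,-0.008,0],
    [-0.005,-0.008,0],
    [-0.005,-0.008,0],
    [-0.005,-0.008,0]
  ],
  "claw": [-1,-1,-1,-1,-1,-1,-1,-1,-1,-1,-1,-1,-1,-1,-1]
}}

```text
time: 9.55
tcp_pos: [564.3, -300.3, 199.3]
tcp_rot: [-3.14, -0.001, -0.188]
ft_force: [-0.1, 0.2, 0.7]
finger_gap: 0.998
```

```bash
python3 - <<'E'
from h import *
s=st();w=wrist();np.savez("w4.npz",im=w[0],M=w[1],k=w[2:])
o=wrect(w,440,620,-410,-170,64,3)[:,:,::-1].copy();cv2.drawMarker(o,(int(3*(-170+297)),int(3*(620-563))),(255,0,0),0,12,1)
cv2.imwrite("pics/w4.png",o)
E
```

```text
t 9.55 tcp [ 564.3 -300.3  199.3] rot [-3.1403e+00 -8.0000e-04 -1.8780e-01] F [-0.1  0.2  0.7] gap 0.998 q [ 0.49  0.54 -0.11  1.66  0.07  0.95 -1.4 ]
```

View pics/w4.png

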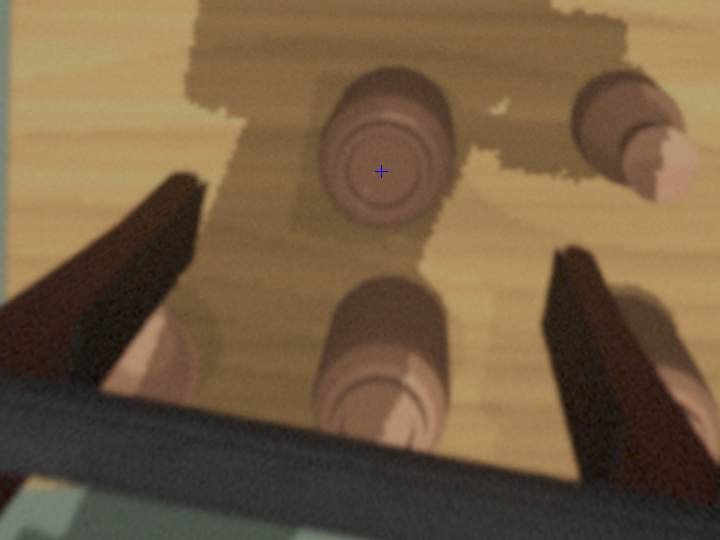

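```bash
python3 - <<'E'
from h import *
to(564.8,-299.2,104,-.19)
E
```

```text
slide [-0.0001, -0.0011, 0.0957] rot [-0.0009, -0.0015, 0.0025] rows 1.9
```

Emit:
{"api": "play_rows", "payload": {
  "slide": [
    [0,-0.001,0.04],
    [0,-0.001,0.075],
    [0,-0.001,0.09],
    [0,-0.001,0.0955],
    [0,-0.001,0.0955],
    [0,-0.001,0.0955],
    [0,-0.001,0.0955],
    [0,-0.001,0.0955],
    [0,-0.001,0.0955],
    [0,-0.001,0.0955],
    [0,-0.001,0.0955],
    [0,-0.001,0.0955],
    [0,-0.001,0.09],
    [0,-0.001,0.07],
    [0,-0.001,0.04],
    [0,-0.001,0.0],
    [0,-0.001,-0.04],
    [0,-0.001,-0.07],
    [0,-0.001,-0.09],
    [0,-0.001,-0.09]
  ],
  "rot": [
    [0,0,0.002],
    [0,0,0.002],
    [0,0,0.002],
    [0,0,0.002],
    [0,0,0.002],
    [0,0,0.002],
    [0,0,0.002],
    [0,0,0.002],
    [0,0,0.002],
    [0,0,0.002],
    [0,0,0.002],
    [0,0,0.002],
    [0,0,0.002],
    [0,0,0.002],
    [0,0,0.002],
    [0,0,0.002],
    [0,0,0.002],
    [0,0,0.002],
    [0,0,0.002],
    [0,0,0.002]
  ],
  "claw": [-1,-1,-1,-1,-1,1,1,1,1,1,1,1,1,1,1,1,1,1,1,1]
}}

```text
time: 11.6
tcp_pos: [565.6, -299.9, 293.1]
tcp_rot: [3.141, -0.007, -0.19]
ft_force: [-0.8, 0.4, -0.6]
finger_gap: 0.568
```

```bash
python3 - <<'E'
from h import *
st();to(497,117.8,290,-.19);to(497,117.8,162,-.19)
E
```

```text
t 11.6 tcp [ 565.6 -299.9  293.1] rot [ 3.1411 -0.0069 -0.1896] F [-0.8  0.4 -0.6] gap 0.568 q [ 0.49  0.45 -0.11  1.57  0.05  1.12 -1.39]
slide [-0.1461, -0.3973, 0.0019] rot [0.0005, -0.0069, 0.0004] rows 8.5
slide [-0.147, -0.3974, 0.1299] rot [0.0005, -0.0069, 0.0004] rows 8.9
```

Emit:
{"api": "play_rows", "payload": {
  "slide": [
    [-0.007,-0.02,0.0],
    [-0.022,-0.06,0.0],
    [-0.037,-0.1,0.0],
    [-0.055,-0.145,0.0],
    [-0.072,-0.19,0.0],
    [-0.09,-0.24,0.0],
    [-0.107,-0.29,0.0],
    [-0.122,-0.33,0.0],
    [-0.134,-0.365,0.01],
    [-0.142,-0.385,0.03],
    [-0.146,-0.394,0.05],
    [-0.1467,-0.3974,0.065],
    [-0.1467,-0.3974,0.075],
    [-0.1467,-0.3974,0.075],
    [-0.1467,-0.3974,0.075]
  ],
  "rot": [
    [0,-0.007,0],
    [0,-0.007,0],
    [0,-0.007,0],
    [0,-0.007,0],
    [0,-0.007,0],
    [0,-0.007,0],
    [0,-0.007,0],
    [0,-0.007,0],
    [0,-0.007,0],
    [0,-0.007,0],
    [0,-0.007,0],
    [0,-0.007,0],
    [0,-0.007,0],
    [0,-0.007,0],
    [0,-0.007,0]
  ],
  "claw": [1,1,1,1,1,1,1,1,1,1,1,1,1,1,1]
}}

```text
time: 13.1
tcp_pos: [496.9, 117.4, 216.7]
tcp_rot: [3.141, 0.001, -0.19]
ft_force: [0.1, -0.9, -0.7]
finger_gap: 0.567
```

```bash
python3 - <<'E'
from h import *
st();to(497,117.8,162,-.19)
E
```

```text
t 13.1 tcp [496.9 117.4 216.7] rot [ 3.1407e+00  7.0000e-04 -1.9030e-01] F [ 0.1 -0.9 -0.7] gap 0.567 q [-0.08  0.34 -0.31  1.95  0.13  0.88 -2.21]
slide [0.0001, -0.0005, 0.0547] rot [0.0009, 0.0007, -0.0003] rows 1.1
```

Emit:
{"api": "play_rows", "payload": {
  "slide": [
    [0,-0.0004,0.012],
    [0,-0.0004,0.026],
    [0,-0.0004,0.038],
    [0,-0.0004,0.047],
    [0,-0.0004,0.052],
    [0,-0.0004,0.0545],
    [0,-0.0004,0.055],
    [0,-0.0004,0.055],
    [0,-0.0004,0.055],
    [0,-0.0004,0.055],
    [0,-0.0004,0.055],
    [0,-0.0004,0.055],
    [0,-0.0004,0.055],
    [0,-0.0004,0.045],
    [0,-0.0004,0.015],
    [0,-0.0004,-0.02],
    [0,-0.0004,-0.06],
    [0,-0.0004,-0.09],
    [0,-0.0004,-0.095],
    [0,-0.0004,-0.095]
  ],
  "rot": [
    [0,0,0],
    [0,0,0],
    [0,0,0],
    [0,0,0],
    [0,0,0],
    [0,0,0],
    [0,0,0],
    [0,0,0],
    [0,0,0],
    [0,0,0],
    [0,0,0],
    [0,0,0],
    [0,0,0],
    [0,0,0],
    [0,0,0],
    [0,0,0],
    [0,0,0],
    [0,0,0],
    [0,0,0],
    [0,0,0]
  ],
  "claw": [1,1,1,1,1,1,1,1,-1,-1,-1,-1,-1,-1,-1,-1,-1,-1,-1,-1]
}}

```text
time: 15.1
tcp_pos: [497.3, 117.9, 313.1]
tcp_rot: [-3.141, -0.002, -0.19]
ft_force: [0.5, -0.1, -0.8]
finger_gap: 0.999
```

```bash
python3 - <<'E'
from h import *
st();to(420,100,310,-.19)
E
```

```text
t 15.1 tcp [497.3 117.9 313.1] rot [-3.1415e+00 -1.8000e-03 -1.9040e-01] F [ 0.5 -0.1 -0.8] gap 0.999 q [-0.06  0.23 -0.32  1.84  0.08  1.09 -2.17]
slide [-0.0726, 0.0322, 0.0029] rot [-0.0001, -0.0018, -0.0004] rows 1.6
```

```bash
python3 - <<'E'
from h import *
to(475,12,260,.4)
E
```

```text
slide [-0.002, 0.1082, 0.0531] rot [0.0004, -0.0018, -0.5904] rows 3.9
```

Emit:
{"api": "play_rows", "payload": {
  "slide": [
    [-0.001,0.03,0.0],
    [-0.002,0.07,0.02],
    [-0.002,0.1,0.04],
    [-0.002,0.108,0.053],
    [-0.002,0.108,0.053],
    [-0.002,0.108,0.053],
    [-0.002,0.108,0.053]
  ],
  "rot": [
    [0,0,-0.15],
    [0,0,-0.3],
    [0,0,-0.45],
    [0,0,-0.55],
    [0,0,-0.59],
    [0,0,-0.59],
    [0,0,-0.59]
  ],
  "claw": [-1,-1,-1,-1,-1,-1,-1]
}}

```text
time: 15.8
tcp_pos: [474.7, 12.4, 259.3]
tcp_rot: [3.141, -0.0, 0.398]
ft_force: [0.2, 0.4, 0.3]
finger_gap: 1.001
```

```bash
python3 - <<'E'
from h import *
s=st();w=wrist();im,M,f,cx,cy=w;np.savez("w5.npz",im=w[0],M=w[1],k=w[2:])
o=cv2.resize(im[:,:,::-1],(768,576),interpolation=cv2.INTER_CUBIC)
C=np.array([596.5,151.7]);y=-.194
def mk(p,c):
    q=wproj(np.array(p,float),M,f,cx,cy);cv2.drawMarker(o,tuple(int(round(a*1.5)) for a in q),c,0,9,1)
for t in range(0,360,20):
    c,d=np.cos(np.radians(t)),np.sin(np.radians(t))
    mk([474.9+17*c,12.3+17*d,122],(0,255,0))
    mk([517.3+32.5*c,220.8+32.5*d,76],(0,0,255));mk([497+32.5*c,117.8+32.5*d,76],(0,0,255))
    mk([517.3+25*c,220.8+25*d,110],(255,0,0));mk([497+25*c,117.8+25*d,110],(255,0,0))
cv2.imwrite("pics/w5.png",o)
E
```

```text
t 15.8 tcp [474.7  12.4 259.3] rot [ 3.1414e+00 -3.0000e-04  3.9850e-01] F [0.2 0.4 0.3] gap 1.001 q [ 0.17  0.23 -0.34  1.98  0.09  0.95 -1.39]
```

View pics/w5.png

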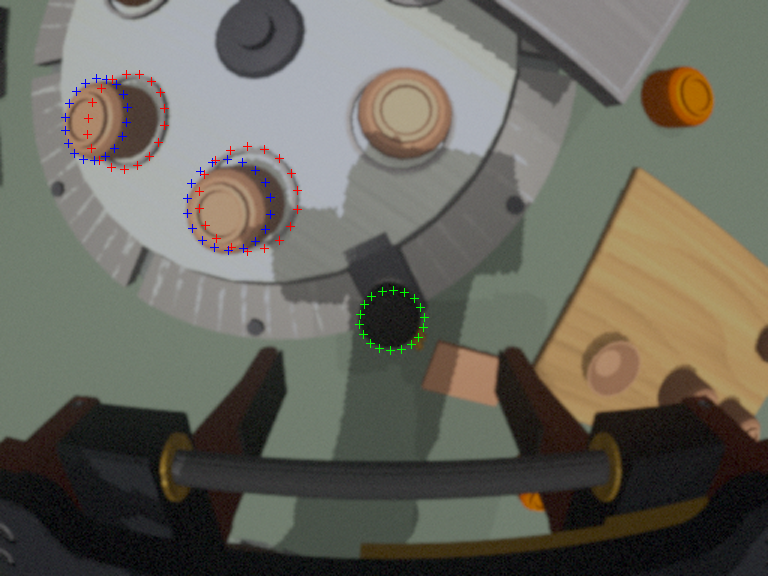

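```bash
python3 - <<'E'
from h import *
to(474.9,12.3,162.8,.4)
E
```

```text
slide [-0.0001, 0.0002, 0.0968] rot [0.0005, -0.0009, -0.0011] rows 1.9
```

Emit:
{"api": "play_rows", "payload": {
  "slide": [
    [0,0,0.04],
    [0,0,0.075],
    [0,0,0.091],
    [0,0,0.0965],
    [0,0,0.0965],
    [0,0,0.0965],
    [0,0,0.0965],
    [0,0,0.0965],
    [0,0,0.0965],
    [0,0,0.0965],
    [0,0,0.0965],
    [0,0,0.0965],
    [0,0,0.0965],
    [0,0,0.0965],
    [0,0,0.0965]
  ],
  "rot": [
    [0,0,0],
    [0,0,0],
    [0,0,0],
    [0,0,0],
    [0,0,0],
    [0,0,0],
    [0,0,0],
    [0,0,0],
    [0,0,0],
    [0,0,0],
    [0,0,0],
    [0,0,0],
    [0,0,0],
    [0,0,0],
    [0,0,0]
  ],
  "claw": [-1,-1,-1,-1,-1,1,1,1,1,1,1,1,1,1,1]
}}

```text
time: 17.35
tcp_pos: [475.0, 12.6, 163.2]
tcp_rot: [3.141, -0.001, 0.399]
ft_force: [-0.6, 0.4, 0.0]
finger_gap: 0.378
```

Emit:
{"api": "play_rows", "payload": {
  "slide": [
    [0,0,-0.004],
    [0,0,-0.008],
    [0,0,-0.012],
    [0,0,-0.014],
    [0,0,-0.014],
    [0,0,-0.014]
  ],
  "rot": [
    [0,0,0],
    [0,0,0],
    [0,0,0],
    [0,0,0],
    [0,0,0],
    [0,0,0]
  ],
  "claw": [1,1,1,1,1,1]
}}

```text
time: 17.95
tcp_pos: [474.8, 12.7, 177.0]
tcp_rot: [3.141, -0.001, 0.399]
ft_force: [1.3, 2.3, -9.2]
finger_gap: 0.375
```

```bash
cat > arc.py <<'E'
from h import *
def arc(angs,z,C=np.array([596.5,151.7])):
    """slides (tool axes, m) for the knob at world angles angs (deg), tool yaw kept"""
    s=robot.observe();Rm=R.from_euler('xyz',s['tcp_rot']).as_matrix();p=s['tcp_pos']
    a=np.radians(angs);P=np.stack([C[0]+185*np.cos(a),C[1]+185*np.sin(a),np.full(len(a),float(z))],1)
    print((((P-p)@Rm)/1000).round(4).tolist())
E
python3 - <<'E'
from arc import *
s=st();d=s['tcp_pos'][:2]-[596.5,151.7];print(np.hypot(*d),np.degrees(np.arctan2(d[1],d[0])))
a=-131.1-np.array([1,3,6,9,12,15,18,21,24,27,30,33,36,39,42,45,48,51,54,57]);arc(a,s['tcp_pos'][2])
E
```

```text
t 17.95 tcp [474.8  12.7 177. ] rot [ 3.1414e+00 -6.0000e-04  3.9900e-01] F [ 1.3  2.3 -9.2] gap 0.375 q [ 0.14  0.34 -0.32  2.07  0.15  0.76 -1.45]
184.7659626764841 -131.20680214079698
[[-0.0015, -0.0025, -0.0], [-0.0041, -0.0084, -0.0], [-0.0076, -0.0174, -0.0], [-0.0107, -0.0266, -0.0], [-0.0133, -0.0359, -0.0], [-0.0154, -0.0454, -0.0], [-0.017, -0.0549, -0.0], [-0.0181, -0.0646, -0.0], [-0.0187, -0.0742, -0.0], [-0.0188, -0.0839, -0.0], [-0.0184, -0.0936, -0.0], [-0.0175, -0.1032, -0.0], [-0.016, -0.1128, -0.0], [-0.0141, -0.1223, -0.0], [-0.0117, -0.1317, -0.0], [-0.0088, -0.1409, -0.0], [-0.0054, -0.15, -0.0], [-0.0016, -0.1589, -0.0], [0.0028, -0.1675, -0.0], [0.0075, -0.176, -0.0]]
```

Emit:
{"api": "play_rows", "payload": {
  "slide": [
    [-0.0015,-0.0025,0],
    [-0.004,-0.0084,0],
    [-0.0076,-0.0174,0],
    [-0.0107,-0.0266,0],
    [-0.0133,-0.036,0],
    [-0.0154,-0.0454,0],
    [-0.017,-0.055,0],
    [-0.018,-0.0646,0],
    [-0.0187,-0.0742,0]
  ],
  "rot": [
    [0,0,0],
    [0,0,0],
    [0,0,0],
    [0,0,0],
    [0,0,0],
    [0,0,0],
    [0,0,0],
    [0,0,0],
    [0,0,0]
  ],
  "claw": [1,1,1,1,1,1,1,1,1]
}}

```text
time: 18.85
tcp_pos: [428.6, 74.5, 177.1]
tcp_rot: [3.141, -0.001, 0.399]
ft_force: [6.1, 1.3, -8.4]
finger_gap: 0.377
```

```bash
python3 - <<'E'
from arc import *
s=st();d=s['tcp_pos'][:2]-[596.5,151.7];print(np.hypot(*d),np.degrees(np.arctan2(d[1],d[0]))%360)
a=-131.1-24-np.array([2,5]+list(range(9,72,4))+[71]);print(a.round(1).tolist());arc(a,177)
E
```

```text
t 18.85 tcp [428.6  74.5 177.1] rot [ 3.1412e+00 -1.2000e-03  3.9910e-01] F [ 6.1  1.3 -8.4] gap 0.377 q [ 0.03  0.28 -0.36  2.15  0.15  0.73 -1.6 ]
184.8435995128738 204.6892610937125
[-157.1, -160.1, -164.1, -168.1, -172.1, -176.1, -180.1, -184.1, -188.1, -192.1, -196.1, -200.1, -204.1, -208.1, -212.1, -216.1, -220.1, -224.1, -226.1]
[[-0.0003, -0.0058, 0.0001], [-0.0, -0.0155, 0.0001], [0.0011, -0.0283, 0.0001], [0.0031, -0.0411, 0.0001], [0.006, -0.0537, 0.0001], [0.0098, -0.066, 0.0001], [0.0144, -0.0781, 0.0001], [0.0199, -0.0898, 0.0001], [0.0261, -0.1011, 0.0001], [0.0331, -0.1119, 0.0001], [0.0409, -0.1222, 0.0001], [0.0494, -0.132, 0.0001], [0.0585, -0.1411, 0.0001], [0.0682, -0.1496, 0.0001], [0.0785, -0.1574, 0.0001], [0.0894, -0.1644, 0.0001], [0.1007, -0.1707, 0.0002], [0.1124, -0.1761, 0.0002], [0.1183, -0.1786, 0.0002]]
```

Emit:
{"api": "play_rows", "payload": {
  "slide": [
    [-0.0003,-0.0058,0],
    [0.0,-0.0155,0],
    [0.0011,-0.0283,0],
    [0.0031,-0.041,0],
    [0.006,-0.0537,0],
    [0.0098,-0.066,0],
    [0.0144,-0.078,0],
    [0.02,-0.09,0],
    [0.026,-0.101,0],
    [0.033,-0.112,0],
    [0.041,-0.122,0],
    [0.0494,-0.132,0],
    [0.0585,-0.141,0],
    [0.068,-0.1496,0],
    [0.0785,-0.1574,0],
    [0.0894,-0.1644,0],
    [0.1,-0.1705,0],
    [0.11,-0.175,0],
    [0.1183,-0.1786,0],
    [0.1183,-0.1786,0]
  ],
  "rot": [
    [0,0,0],
    [0,0,0],
    [0,0,0],
    [0,0,0],
    [0,0,0],
    [0,0,0],
    [0,0,0],
    [0,0,0],
    [0,0,0],
    [0,0,0],
    [0,0,0],
    [0,0,0],
    [0,0,0],
    [0,0,0],
    [0,0,0],
    [0,0,0],
    [0,0,0],
    [0,0,0],
    [0,0,0],
    [0,0,0]
  ],
  "claw": [1,1,1,1,1,1,1,1,1,1,1,1,1,1,1,1,1,1,1,1]
}}

```text
time: 20.85
tcp_pos: [469.4, 286.1, 177.1]
tcp_rot: [-3.141, -0.002, 0.399]
ft_force: [3.6, -4.0, -8.2]
finger_gap: 0.378
```

```bash
python3 - <<'E'
from arc import *
s=st();d=s['tcp_pos'][:2]-[596.5,151.7];print(np.hypot(*d),np.degrees(np.arctan2(d[1],d[0]))%360)
a=-131.1-95-np.array([1.5,4,7,10,13,16,19,22,24,25,25,25]);arc(a,177)
E
```

```text
t 20.85 tcp [469.4 286.1 177.1] rot [-3.1415e+00 -2.4000e-03  3.9910e-01] F [ 3.6 -4.  -8.2] gap 0.378 q [-0.33  0.46 -0.39  1.89  0.23  0.83 -2.01]
184.97409250437204 133.4019741318646
[[0.003, -0.0011, 0.0002], [0.0107, -0.0037, 0.0002], [0.02, -0.0063, 0.0002], [0.0295, -0.0084, 0.0002], [0.039, -0.01, 0.0002], [0.0487, -0.0111, 0.0003], [0.0583, -0.0117, 0.0003], [0.068, -0.0118, 0.0003], [0.0745, -0.0115, 0.0003], [0.0777, -0.0113, 0.0003], [0.0777, -0.0113, 0.0003], [0.0777, -0.0113, 0.0003]]
```

Emit:
{"api": "play_rows", "payload": {
  "slide": [
    [0.003,-0.001,0],
    [0.0107,-0.0037,0],
    [0.02,-0.0063,0],
    [0.0295,-0.0084,0],
    [0.039,-0.01,0],
    [0.0487,-0.011,0],
    [0.0583,-0.0117,0],
    [0.068,-0.0118,0],
    [0.0745,-0.0115,0],
    [0.078,-0.0113,0],
    [0.078,-0.0113,0],
    [0.078,-0.0113,0]
  ],
  "rot": [
    [0,0,0],
    [0,0,0],
    [0,0,0],
    [0,0,0],
    [0,0,0],
    [0,0,0],
    [0,0,0],
    [0,0,0],
    [0,0,0],
    [0,0,0],
    [0,0,0],
    [0,0,0]
  ],
  "claw": [1,1,1,1,1,1,1,1,1,1,1,1]
}}

```text
time: 22.05
tcp_pos: [536.9, 326.9, 177.4]
tcp_rot: [-3.141, -0.003, 0.399]
ft_force: [1.3, -2.4, -9.3]
finger_gap: 0.38
```

```bash
python3 - <<'E'
from arc import *
s=st();d=s['tcp_pos'][:2]-[596.5,151.7];print(np.hypot(*d),np.degrees(np.arctan2(d[1],d[0]))%360)
arc([108.8,108.8,108.8],172)
E
```

```text
t 22.05 tcp [536.9 326.9 177.4] rot [-3.1413e+00 -2.7000e-03  3.9910e-01] F [ 1.3 -2.4 -9.3] gap 0.38 q [-0.36  0.57 -0.37  1.69  0.25  0.92 -2.  ]
185.06960069115428 108.80094348682495
[[-0.0, 0.0001, 0.0054], [-0.0, 0.0001, 0.0054], [-0.0, 0.0001, 0.0054]]
```

Angle is right; lower gently and watch the force.

Emit:
{"api": "play_rows", "payload": {
  "slide": [
    [0,0,0.002],
    [0,0,0.004],
    [0,0,0.006],
    [0,0,0.007],
    [0,0,0.007]
  ],
  "rot": [
    [0,0,0],
    [0,0,0],
    [0,0,0],
    [0,0,0],
    [0,0,0]
  ],
  "claw": [1,1,1,1,1]
}}

```text
time: 22.55
tcp_pos: [536.8, 326.9, 170.3]
tcp_rot: [-3.141, -0.003, 0.399]
ft_force: [1.6, -4.1, -7.1]
finger_gap: 0.379
```

Emit:
{"api": "play_rows", "payload": {
  "slide": [
    [0,0,0.003],
    [0,0,0.0055],
    [0,0,0.0068],
    [0,0,0.0068],
    [0,0,0.0068]
  ],
  "rot": [
    [0,0,0],
    [0,0,0],
    [0,0,0],
    [0,0,0],
    [0,0,0]
  ],
  "claw": [1,1,1,1,1]
}}

```text
time: 23.05
tcp_pos: [536.9, 327.0, 163.6]
tcp_rot: [-3.141, -0.003, 0.399]
ft_force: [1.3, -3.6, -6.2]
finger_gap: 0.379
```

Emit:
{"api": "play_rows", "payload": {
  "slide": [
    [0,0,0],
    [0,0,0],
    [0,0,0],
    [0,0,0],
    [0,0,0],
    [0,0,-0.02],
    [0,0,-0.05],
    [0,0,-0.09],
    [0,0,-0.13],
    [0,0,-0.14],
    [0,0,-0.14]
  ],
  "rot": [
    [0,0,0],
    [0,0,0],
    [0,0,0],
    [0,0,0],
    [0,0,0],
    [0,0,0],
    [0,0,0],
    [0,0,0],
    [0,0,0],
    [0,0,0],
    [0,0,0]
  ],
  "claw": [-1,-1,-1,-1,-1,-1,-1,-1,-1,-1,-1]
}}

```text
time: 24.15
tcp_pos: [537.0, 327.3, 305.6]
tcp_rot: [-3.141, -0.007, 0.399]
ft_force: [0.2, 0.6, -0.2]
finger_gap: 0.998
```

```bash
python3 - <<'E'
from h import *
s=st();to(500,200,310,-.19)
E
```

```text
t 24.15 tcp [537.  327.3 305.6] rot [-3.1407 -0.0066  0.3992] F [ 0.2  0.6 -0.2] gap 0.998 q [-0.34  0.44 -0.4   1.57  0.18  1.16 -1.95]
slide [-0.0836, 0.1029, -0.005] rot [-0.0028, -0.0062, 0.5892] rows 3.9
```

```bash
python3 - <<'E'
from h import *
to(475,-296,215,-.19)
E
```

```text
slide [-0.3, 0.5503, 0.0881] rot [-0.0028, -0.0062, 0.5892] rows 12.7
```

Emit:
{"api": "play_rows", "payload": {
  "slide": [
    [-0.01,0.02,0],
    [-0.03,0.055,0],
    [-0.05,0.095,0],
    [-0.075,0.14,0],
    [-0.1,0.185,0],
    [-0.125,0.23,0],
    [-0.15,0.275,0],
    [-0.175,0.32,0],
    [-0.2,0.365,0],
    [-0.225,0.41,0],
    [-0.25,0.455,0.01],
    [-0.27,0.495,0.03],
    [-0.287,0.525,0.06],
    [-0.296,0.543,0.08],
    [-0.3,0.55,0.088],
    [-0.3,0.55,0.088],
    [-0.3,0.55,0.088],
    [-0.3,0.55,0.088]
  ],
  "rot": [
    [-0.003,-0.006,0.05],
    [-0.003,-0.006,0.1],
    [-0.003,-0.006,0.15],
    [-0.003,-0.006,0.2],
    [-0.003,-0.006,0.25],
    [-0.003,-0.006,0.3],
    [-0.003,-0.006,0.35],
    [-0.003,-0.006,0.4],
    [-0.003,-0.006,0.45],
    [-0.003,-0.006,0.5],
    [-0.003,-0.006,0.55],
    [-0.003,-0.006,0.589],
    [-0.003,-0.006,0.589],
    [-0.003,-0.006,0.589],
    [-0.003,-0.006,0.589],
    [-0.003,-0.006,0.589],
    [-0.003,-0.006,0.589],
    [-0.003,-0.006,0.589]
  ],
  "claw": [-1,-1,-1,-1,-1,-1,-1,-1,-1,-1,-1,-1,-1,-1,-1,-1,-1,-1]
}}

```text
time: 25.95
tcp_pos: [475.7, -294.3, 216.2]
tcp_rot: [-3.141, -0.002, -0.188]
ft_force: [1.0, 0.9, 0.1]
finger_gap: 0.999
```

```bash
python3 - <<'E'
from h import *
s=st();w=wrist();np.savez("w6.npz",im=w[0],M=w[1],k=w[2:])
o=wrect(w,420,600,-410,-170,64,3)[:,:,::-1].copy();cv2.drawMarker(o,(int(3*(-170+296)),int(3*(600-475))),(255,0,0),0,12,1)
t=camera("top");cv2.imwrite("pics/top1.png",t[:,:,::-1])
r=cv2.resize(rect("top",t[:,:,::-1].copy(),430,700,0,330,70,1)[:270,:330],(240,196))
o[:196,480:720]=r
cv2.imwrite("pics/w6.png",o)
E
```

```text
t 25.95 tcp [ 475.7 -294.3  216.2] rot [-3.1415e+00 -1.7000e-03 -1.8790e-01] F [1.  0.9 0.1] gap 0.999 q [ 0.49  0.39 -0.03  1.85  0.01  0.9  -1.3 ]
```

View pics/w6.png

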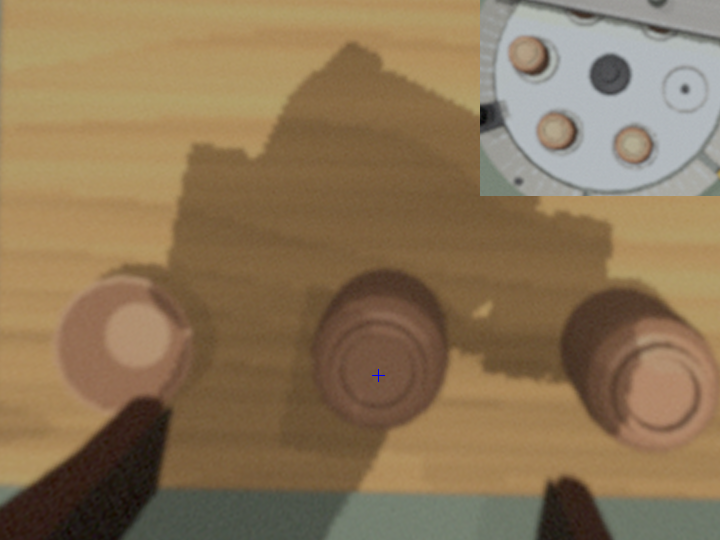

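```bash
python3 - <<'E'
from h import *
to(478.5,-296.3,104,-.19)
E
```

```text
slide [0.0028, 0.0012, 0.1122] rot [0.0002, -0.0019, 0.0021] rows 2.2
```

Emit:
{"api": "play_rows", "payload": {
  "slide": [
    [0.003,0.0012,0.04],
    [0.003,0.0012,0.08],
    [0.003,0.0012,0.104],
    [0.003,0.0012,0.112],
    [0.003,0.0012,0.112],
    [0.003,0.0012,0.112],
    [0.003,0.0012,0.112],
    [0.003,0.0012,0.112],
    [0.003,0.0012,0.112],
    [0.003,0.0012,0.112],
    [0.003,0.0012,0.112],
    [0.003,0.0012,0.112],
    [0.003,0.0012,0.104],
    [0.003,0.0012,0.08],
    [0.003,0.0012,0.04],
    [0.003,0.0012,0.0],
    [0.003,0.0012,-0.04],
    [0.003,0.0012,-0.07],
    [0.003,0.0012,-0.085],
    [0.003,0.0012,-0.085]
  ],
  "rot": [
    [0,-0.002,0.002],
    [0,-0.002,0.002],
    [0,-0.002,0.002],
    [0,-0.002,0.002],
    [0,-0.002,0.002],
    [0,-0.002,0.002],
    [0,-0.002,0.002],
    [0,-0.002,0.002],
    [0,-0.002,0.002],
    [0,-0.002,0.002],
    [0,-0.002,0.002],
    [0,-0.002,0.002],
    [0,-0.002,0.002],
    [0,-0.002,0.002],
    [0,-0.002,0.002],
    [0,-0.002,0.002],
    [0,-0.002,0.002],
    [0,-0.002,0.002],
    [0,-0.002,0.002],
    [0,-0.002,0.002]
  ],
  "claw": [-1,-1,-1,-1,-1,1,1,1,1,1,1,1,1,1,1,1,1,1,1,1]
}}

```text
time: 28.05
tcp_pos: [478.9, -296.7, 304.0]
tcp_rot: [3.14, -0.004, -0.19]
ft_force: [-0.1, 0.6, -0.9]
finger_gap: 0.562
```

```bash
python3 - <<'E'
from h import *
st()
C=np.array([596.5,151.7]);t=np.radians(-90-11.1);p=C+105*np.array([np.cos(t),np.sin(t)]);print(p)
to(p[0]-70,p[1],310,-.19)
E
```

```text
t 28.05 tcp [ 478.9 -296.7  304. ] rot [ 3.1401 -0.0043 -0.1901] F [-0.1  0.6 -0.9] gap 0.562 q [ 0.49  0.3  -0.02  1.75  0.01  1.08 -1.3 ]
[576.28519351  48.66427028]
slide [-0.0383, -0.3443, -0.0067] rot [0.0015, -0.0043, -0.0001] rows 6.9
```

Emit:
{"api": "play_rows", "payload": {
  "slide": [
    [-0.002,-0.02,-0.007],
    [-0.006,-0.055,-0.007],
    [-0.01,-0.095,-0.007],
    [-0.015,-0.14,-0.007],
    [-0.02,-0.185,-0.007],
    [-0.025,-0.23,-0.007],
    [-0.03,-0.27,-0.007],
    [-0.034,-0.305,-0.007],
    [-0.037,-0.33,-0.007],
    [-0.038,-0.344,-0.007],
    [-0.038,-0.344,-0.007],
    [-0.038,-0.344,-0.007]
  ],
  "rot": [
    [0.001,-0.004,0],
    [0.001,-0.004,0],
    [0.001,-0.004,0],
    [0.001,-0.004,0],
    [0.001,-0.004,0],
    [0.001,-0.004,0],
    [0.001,-0.004,0],
    [0.001,-0.004,0],
    [0.001,-0.004,0],
    [0.001,-0.004,0],
    [0.001,-0.004,0],
    [0.001,-0.004,0]
  ],
  "claw": [1,1,1,1,1,1,1,1,1,1,1,1]
}}

```text
time: 29.25
tcp_pos: [506.4, 47.0, 309.6]
tcp_rot: [3.14, 0.001, -0.191]
ft_force: [0.2, -1.1, -0.2]
finger_gap: 0.567
```

```bash
python3 - <<'E'
from h import *
s=st();w=wrist();im,M,f,cx,cy=w;np.savez("w7.npz",im=w[0],M=w[1],k=w[2:])
o=cv2.resize(im[:,:,::-1],(768,576),interpolation=cv2.INTER_CUBIC)
def mk(p,c):
    q=wproj(np.array(p,float),M,f,cx,cy);cv2.drawMarker(o,tuple(int(round(a*1.5)) for a in q),c,0,9,1)
mk([576.3,48.7,70],(0,0,255))
for t in range(0,360,20):
    c,d=np.cos(np.radians(t)),np.sin(np.radians(t))
    mk([576.3+32.5*c,48.7+32.5*d,76],(0,0,255))
C=np.array([596.5,151.7]);xa=np.array([np.cos(-.194),np.sin(-.194)]);ya=np.array([-xa[1],xa[0]])
for y in np.linspace(-180,0,10):mk(list(C+60*xa+y*ya)+[152],(0,255,0))
cv2.imwrite("pics/w7.png",o)
to(576.3,48.7,225,-.19)
E
```

```text
t 29.25 tcp [506.4  47.  309.6] rot [ 3.140e+00  8.000e-04 -1.909e-01] F [ 0.2 -1.1 -0.2] gap 0.567 q [ 0.01  0.22 -0.23  1.85  0.06  1.08 -2.01]
slide [0.0682, -0.0155, 0.0847] rot [0.0015, 0.0005, -0.002] rows 2.2
```

View pics/w7.png

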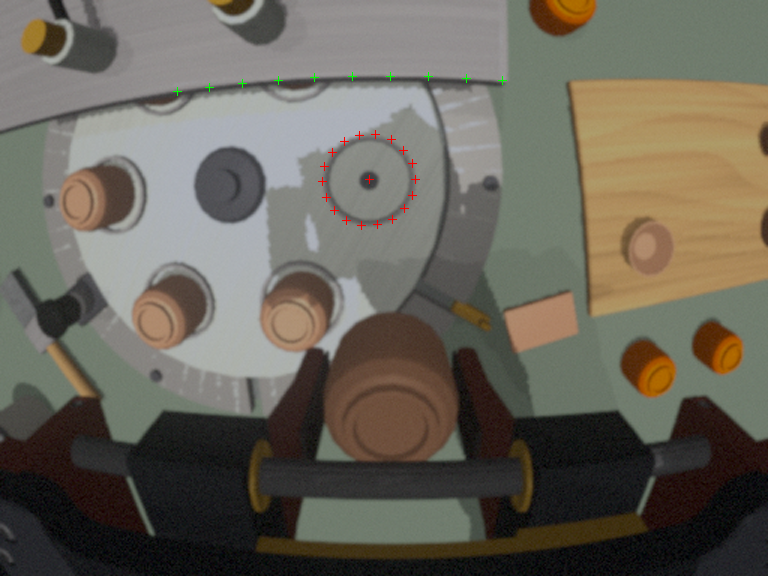

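Emit:
{"api": "play_rows", "payload": {
  "slide": [
    [0.012,-0.003,0.0],
    [0.03,-0.007,0.01],
    [0.05,-0.012,0.03],
    [0.063,-0.0145,0.055],
    [0.0682,-0.0155,0.075],
    [0.0682,-0.0155,0.085],
    [0.0682,-0.0155,0.085],
    [0.0682,-0.0155,0.085]
  ],
  "rot": [
    [0.0015,0,-0.002],
    [0.0015,0,-0.002],
    [0.0015,0,-0.002],
    [0.0015,0,-0.002],
    [0.0015,0,-0.002],
    [0.0015,0,-0.002],
    [0.0015,0,-0.002],
    [0.0015,0,-0.002]
  ],
  "claw": [1,1,1,1,1,1,1,1]
}}

```text
time: 30.1
tcp_pos: [576.6, 48.2, 225.3]
tcp_rot: [-3.142, -0.0, -0.191]
ft_force: [-0.2, -0.1, -0.8]
finger_gap: 0.566
```

```bash
python3 - <<'E'
from h import *
st();to(576.3,48.7,162,-.194)
E
```

```text
t 30.1 tcp [576.6  48.2 225.3] rot [-3.1416 -0.     -0.1907] F [-0.2 -0.1 -0.8] gap 0.566 q [-0.01  0.42 -0.21  1.79  0.11  0.95 -2.02]
slide [-0.0004, -0.0004, 0.0633] rot [-0.0, -0.0, 0.0033] rows 1.3
```

Emit:
{"api": "play_rows", "payload": {
  "slide": [
    [0,-0.0004,0.01],
    [0,-0.0004,0.02],
    [0,-0.0004,0.03],
    [0,-0.0004,0.04],
    [0,-0.0004,0.048],
    [0,-0.0004,0.053],
    [0,-0.0004,0.053]
  ],
  "rot": [
    [0,0,0.003],
    [0,0,0.003],
    [0,0,0.003],
    [0,0,0.003],
    [0,0,0.003],
    [0,0,0.003],
    [0,0,0.003]
  ],
  "claw": [1,1,1,1,1,1,1]
}}

```text
time: 30.8
tcp_pos: [576.2, 48.5, 171.4]
tcp_rot: [3.141, 0.001, -0.194]
ft_force: [0.3, -0.3, -1.8]
finger_gap: 0.565
```

Emit:
{"api": "play_rows", "payload": {
  "slide": [
    [0,0,0.004],
    [0,0,0.007],
    [0,0,0.009],
    [0,0,0.01],
    [0,0,0.01]
  ],
  "rot": [
    [0,0,0],
    [0,0,0],
    [0,0,0],
    [0,0,0],
    [0,0,0]
  ],
  "claw": [1,1,1,1,1]
}}

```text
time: 31.3
tcp_pos: [576.3, 48.6, 162.7]
tcp_rot: [3.141, 0.001, -0.194]
ft_force: [-4.8, -0.6, 10.2]
finger_gap: 0.566
```

Emit:
{"api": "play_rows", "payload": {
  "slide": [
    [0,0,-0.0005],
    [0,0,-0.001],
    [0,0,-0.001],
    [0,0,-0.001]
  ],
  "rot": [
    [0,0,0],
    [0,0,0],
    [0,0,0],
    [0,0,0]
  ],
  "claw": [1,1,1,1]
}}

```text
time: 31.7
tcp_pos: [576.3, 48.5, 163.5]
tcp_rot: [3.141, 0.001, -0.194]
ft_force: [0.2, -0.1, -1.1]
finger_gap: 0.566
```

```bash
python3 - <<'E'
from h import *
s=st();print(s['wrist_torque']);w=wrist()
o=cv2.resize(w[0][:,:,::-1],(768,576),interpolation=cv2.INTER_CUBIC)
t=camera("scene")[:,:,::-1][100:270,170:350];o[:340,:]*=1
t=cv2.resize(t,(360,340),interpolation=cv2.INTER_CUBIC)
cv2.imwrite("pics/w8.png",np.hstack([cv2.resize(o,(453,340)),t[:,:347]]))
E
```

```text
t 31.7 tcp [576.3  48.5 163.5] rot [ 3.141e+00  1.000e-03 -1.935e-01] F [ 0.2 -0.1 -1.1] gap 0.566 q [-0.02  0.5  -0.2   1.84  0.13  0.82 -2.05]
[ 0.02116054 -0.021702    0.03366811]
```

View pics/w8.png

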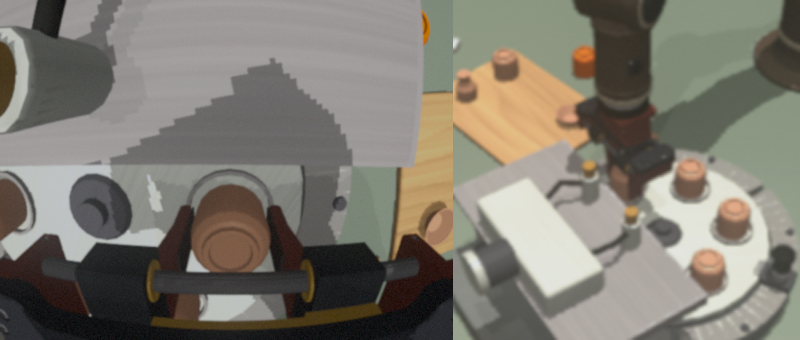

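Emit:
{"api": "play_rows", "payload": {
  "slide": [
    [0,0,0.0005],
    [0,0,0.0005],
    [0,0,0.0005],
    [0,0,0.0005],
    [0,0,0.0005],
    [0,0,0.0005],
    [0,0,-0.01],
    [0,0,-0.04],
    [0,0,-0.08],
    [0,0,-0.12],
    [0,0,-0.14],
    [0,0,-0.14]
  ],
  "rot": [
    [0,0,0],
    [0,0,0],
    [0,0,0],
    [0,0,0],
    [0,0,0],
    [0,0,0],
    [0,0,0],
    [0,0,0],
    [0,0,0],
    [0,0,0],
    [0,0,0],
    [0,0,0]
  ],
  "claw": [1,-1,-1,-1,-1,-1,-1,-1,-1,-1,-1,-1]
}}

```text
time: 33.0
tcp_pos: [577.7, 48.9, 307.9]
tcp_rot: [-3.14, -0.006, -0.194]
ft_force: [0.1, 0.8, 0.8]
finger_gap: 1.001
```

```bash
python3 - <<'E'
from h import *
st();to(536.8,326.9,265,.4)
E
```

```text
t 33.0 tcp [577.7  48.9 307.9] rot [-3.1401 -0.0056 -0.1936] F [0.1 0.8 0.8] gap 1.001 q [ 0.    0.34 -0.22  1.7   0.08  1.11 -2.01]
slide [-0.0939, -0.2649, 0.0428] rot [0.0002, -0.0058, -0.5936] rows 5.7
```

Emit:
{"api": "play_rows", "payload": {
  "slide": [
    [-0.01,-0.02,0.0],
    [-0.025,-0.06,0.0],
    [-0.04,-0.105,0.0],
    [-0.055,-0.15,0.0],
    [-0.07,-0.195,0.0],
    [-0.084,-0.235,0.01],
    [-0.091,-0.257,0.03],
    [-0.094,-0.265,0.043],
    [-0.094,-0.265,0.043],
    [-0.094,-0.265,0.043]
  ],
  "rot": [
    [0,-0.006,-0.1],
    [0,-0.006,-0.2],
    [0,-0.006,-0.3],
    [0,-0.006,-0.4],
    [0,-0.006,-0.5],
    [0,-0.006,-0.56],
    [0,-0.006,-0.594],
    [0,-0.006,-0.594],
    [0,-0.006,-0.594],
    [0,-0.006,-0.594]
  ],
  "claw": [-1,-1,-1,-1,-1,-1,-1,-1,-1,-1]
}}

```text
time: 34.0
tcp_pos: [537.3, 325.2, 264.4]
tcp_rot: [3.14, 0.001, 0.398]
ft_force: [1.4, 0.0, 0.5]
finger_gap: 0.999
```

```bash
python3 - <<'E'
from h import *
s=st();to(536.8,326.9,162.8,.4)
w=wrist();im,M,f,cx,cy=w
o=cv2.resize(im[:,:,::-1],(768,576),interpolation=cv2.INTER_CUBIC)
def mk(p,c):
    q=wproj(np.array(p,float),M,f,cx,cy);cv2.drawMarker(o,tuple(int(round(a*1.5)) for a in q),c,0,9,1)
for t in range(0,360,20):
    c,d=np.cos(np.radians(t)),np.sin(np.radians(t))
    mk([536.8+17*c,326.9+17*d,122],(0,255,0))
cv2.imwrite("pics/w9.png",o)
E
```

```text
t 34.0 tcp [537.3 325.2 264.4] rot [3.1402e+00 1.5000e-03 3.9790e-01] F [1.4 0.  0.5] gap 0.999 q [-0.34  0.48 -0.4   1.61  0.21  1.09 -1.97]
slide [0.0003, -0.0019, 0.1016] rot [0.0014, 0.0015, -0.0021] rows 2.0
```

View pics/w9.png

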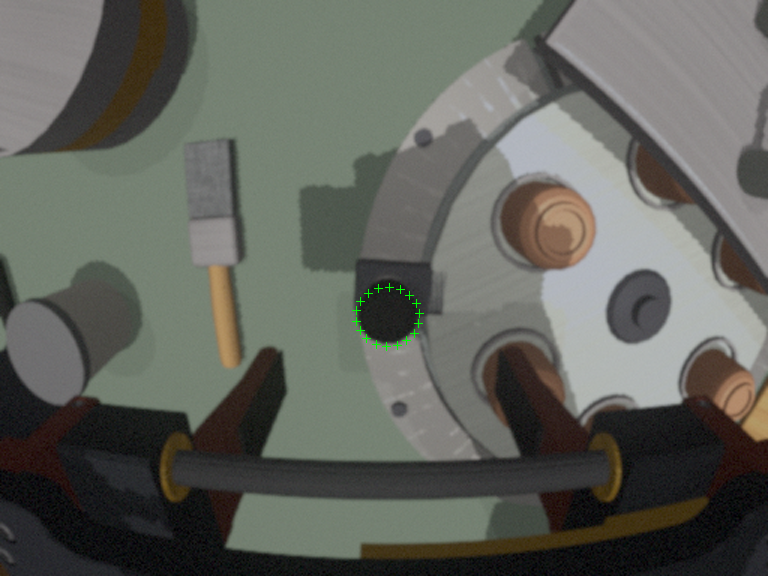

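Emit:
{"api": "play_rows", "payload": {
  "slide": [
    [0,-0.0019,0.04],
    [0,-0.0019,0.08],
    [0,-0.0019,0.096],
    [0,-0.0019,0.1015],
    [0,-0.0019,0.1015],
    [0,-0.0019,0.1015],
    [0,-0.0019,0.1015],
    [0,-0.0019,0.1015],
    [0,-0.0019,0.1015],
    [0,-0.0019,0.1015],
    [0,-0.0019,0.1015],
    [0,-0.0019,0.1015],
    [0,-0.0019,0.1015]
  ],
  "rot": [
    [0.0014,0.0015,-0.002],
    [0.0014,0.0015,-0.002],
    [0.0014,0.0015,-0.002],
    [0.0014,0.0015,-0.002],
    [0.0014,0.0015,-0.002],
    [0.0014,0.0015,-0.002],
    [0.0014,0.0015,-0.002],
    [0.0014,0.0015,-0.002],
    [0.0014,0.0015,-0.002],
    [0.0014,0.0015,-0.002],
    [0.0014,0.0015,-0.002],
    [0.0014,0.0015,-0.002],
    [0.0014,0.0015,-0.002]
  ],
  "claw": [-1,-1,-1,-1,-1,1,1,1,1,1,1,1,1]
}}

```text
time: 35.35
tcp_pos: [537.0, 326.7, 163.6]
tcp_rot: [-3.141, -0.001, 0.399]
ft_force: [-0.1, 0.4, 0.6]
finger_gap: 0.378
```

Emit:
{"api": "play_rows", "payload": {
  "slide": [
    [0,0,-0.004],
    [0,0,-0.008],
    [0,0,-0.012],
    [0,0,-0.014],
    [0,0,-0.014],
    [0,0,-0.014]
  ],
  "rot": [
    [0,0,0],
    [0,0,0],
    [0,0,0],
    [0,0,0],
    [0,0,0],
    [0,0,0]
  ],
  "claw": [1,1,1,1,1,1]
}}

```text
time: 35.95
tcp_pos: [536.5, 326.5, 177.2]
tcp_rot: [-3.142, -0.0, 0.399]
ft_force: [-0.7, 0.3, -8.8]
finger_gap: 0.375
```

```bash
python3 - <<'E'
from arc import *
s=st();d=s['tcp_pos'][:2]-[596.5,151.7];print(np.hypot(*d),np.degrees(np.arctan2(d[1],d[0])))
a=108.8+np.array([1,3]+list(range(6,60,3))[:17]+[56]);print(a.tolist());arc(a,s['tcp_pos'][2])
E
```

```text
t 35.95 tcp [536.5 326.5 177.2] rot [-3.1416e+00 -2.0000e-04  3.9940e-01] F [-0.7  0.3 -8.8] gap 0.375 q [-0.35  0.57 -0.38  1.69  0.26  0.93 -2.01]
184.8290528833939 108.9275750107742
[109.8, 111.8, 114.8, 117.8, 120.8, 123.8, 126.8, 129.8, 132.8, 135.8, 138.8, 141.8, 144.8, 147.8, 150.8, 153.8, 156.8, 159.8, 162.8, 164.8]
[[-0.0028, -0.0003, -0.0], [-0.0093, -0.0006, -0.0], [-0.0189, -0.0005, -0.0], [-0.0286, 0.0001, -0.0], [-0.0382, 0.0011, -0.0], [-0.0478, 0.0027, -0.0], [-0.0572, 0.0048, -0.0], [-0.0666, 0.0074, -0.0], [-0.0758, 0.0104, -0.0], [-0.0848, 0.014, -0.0], [-0.0936, 0.018, -0.0], [-0.1022, 0.0224, -0.0], [-0.1106, 0.0274, -0.0], [-0.1186, 0.0327, -0.0], [-0.1264, 0.0384, -0.0], [-0.1339, 0.0446, -0.0], [-0.1411, 0.0511, -0.0], [-0.1479, 0.058, -0.0], [-0.1543, 0.0653, -0.0], [-0.1584, 0.0703, -0.0]]
```

Emit:
{"api": "play_rows", "payload": {
  "slide": [
    [-0.0028,-0.0003,0],
    [-0.0093,-0.0006,0],
    [-0.019,-0.0005,0],
    [-0.0286,0.0001,0],
    [-0.0382,0.0011,0],
    [-0.0478,0.0027,0],
    [-0.0572,0.0048,0],
    [-0.0666,0.0074,0],
    [-0.0758,0.0104,0],
    [-0.0848,0.014,0],
    [-0.0936,0.018,0],
    [-0.1022,0.0224,0],
    [-0.1106,0.0274,0],
    [-0.1186,0.0327,0],
    [-0.1264,0.0384,0],
    [-0.134,0.0446,0],
    [-0.1411,0.0511,0],
    [-0.148,0.058,0],
    [-0.1543,0.0653,0],
    [-0.1584,0.0703,0]
  ],
  "rot": [
    [0,0,0],
    [0,0,0],
    [0,0,0],
    [0,0,0],
    [0,0,0],
    [0,0,0],
    [0,0,0],
    [0,0,0],
    [0,0,0],
    [0,0,0],
    [0,0,0],
    [0,0,0],
    [0,0,0],
    [0,0,0],
    [0,0,0],
    [0,0,0],
    [0,0,0],
    [0,0,0],
    [0,0,0],
    [0,0,0]
  ],
  "claw": [1,1,1,1,1,1,1,1,1,1,1,1,1,1,1,1,1,1,1,1]
}}

```text
time: 37.95
tcp_pos: [417.9, 199.2, 177.3]
tcp_rot: [3.141, -0.0, 0.399]
ft_force: [5.3, -0.0, -7.6]
finger_gap: 0.377
```

```bash
python3 - <<'E'
from arc import *
s=st();d=s['tcp_pos'][:2]-[596.5,151.7];print(np.hypot(*d),np.degrees(np.arctan2(d[1],d[0])))
a=164.8+np.array([1,3]+list(range(6,54,3))+[52,53]);print(a.tolist());arc(a,177.2)
E
```

```text
t 37.95 tcp [417.9 199.2 177.3] rot [ 3.1414e+00 -4.0000e-04  3.9900e-01] F [ 5.3 -0.  -7.6] gap 0.377 q [-0.2   0.33 -0.42  2.09  0.2   0.76 -1.91]
184.85816628262435 165.09684958652008
[165.8, 167.8, 170.8, 173.8, 176.8, 179.8, 182.8, 185.8, 188.8, 191.8, 194.8, 197.8, 200.8, 203.8, 206.8, 209.8, 212.8, 215.8, 216.8, 217.8]
[[-0.0015, 0.0017, 0.0001], [-0.0053, 0.0069, 0.0001], [-0.0106, 0.015, 0.0001], [-0.0156, 0.0233, 0.0001], [-0.0201, 0.0319, 0.0001], [-0.0241, 0.0407, 0.0001], [-0.0276, 0.0498, 0.0001], [-0.0307, 0.0589, 0.0001], [-0.0333, 0.0683, 0.0001], [-0.0354, 0.0777, 0.0001], [-0.037, 0.0873, 0.0001], [-0.0381, 0.0969, 0.0001], [-0.0387, 0.1066, 0.0001], [-0.0388, 0.1162, 0.0001], [-0.0384, 0.1259, 0.0001], [-0.0375, 0.1356, 0.0001], [-0.0361, 0.1451, 0.0001], [-0.0342, 0.1546, 0.0001], [-0.0334, 0.1578, 0.0001], [-0.0326, 0.1609, 0.0001]]
```

Emit:
{"api": "play_rows", "payload": {
  "slide": [
    [-0.0015,0.0017,0],
    [-0.0053,0.0069,0],
    [-0.0106,0.015,0],
    [-0.0156,0.0233,0],
    [-0.02,0.032,0],
    [-0.024,0.0407,0],
    [-0.0276,0.0498,0],
    [-0.0307,0.059,0],
    [-0.0333,0.0683,0],
    [-0.0354,0.0777,0],
    [-0.037,0.0873,0],
    [-0.038,0.097,0],
    [-0.0387,0.1066,0],
    [-0.0388,0.1162,0],
    [-0.0384,0.126,0],
    [-0.0375,0.1356,0],
    [-0.036,0.145,0],
    [-0.0342,0.1546,0],
    [-0.0334,0.1578,0],
    [-0.0326,0.161,0]
  ],
  "rot": [
    [0,0,0],
    [0,0,0],
    [0,0,0],
    [0,0,0],
    [0,0,0],
    [0,0,0],
    [0,0,0],
    [0,0,0],
    [0,0,0],
    [0,0,0],
    [0,0,0],
    [0,0,0],
    [0,0,0],
    [0,0,0],
    [0,0,0],
    [0,0,0],
    [0,0,0],
    [0,0,0],
    [0,0,0],
    [0,0,0]
  ],
  "claw": [1,1,1,1,1,1,1,1,1,1,1,1,1,1,1,1,1,1,1,1]
}}

```text
time: 39.95
tcp_pos: [450.4, 38.3, 177.2]
tcp_rot: [-3.141, -0.0, 0.399]
ft_force: [4.3, 4.4, -9.0]
finger_gap: 0.378
```

```bash
python3 - <<'E'
from arc import *
s=st();d=s['tcp_pos'][:2]-[596.5,151.7];print(np.hypot(*d),np.degrees(np.arctan2(d[1],d[0]))%360)
a=np.array([218.8,221,223.5,225.8,227.6,228.5,228.8,228.8,228.8]);arc(a,177.2)
E
```

```text
t 39.95 tcp [450.4  38.3 177.2] rot [-3.1407e+00 -4.0000e-04  3.9910e-01] F [ 4.3  4.4 -9. ] gap 0.378 q [ 0.11  0.31 -0.36  2.11  0.16  0.74 -1.52]
184.93624241765255 217.8072469775458
[[0.0008, 0.0031, -0.0], [0.0029, 0.0099, -0.0], [0.0056, 0.0175, -0.0], [0.0083, 0.0244, -0.0], [0.0107, 0.0297, -0.0], [0.0119, 0.0324, -0.0001], [0.0123, 0.0332, -0.0001], [0.0123, 0.0332, -0.0001], [0.0123, 0.0332, -0.0001]]
```

Emit:
{"api": "play_rows", "payload": {
  "slide": [
    [0.0008,0.003,0],
    [0.0029,0.0099,0],
    [0.0056,0.0175,0],
    [0.0083,0.0244,0],
    [0.0107,0.0297,0],
    [0.0119,0.0324,0],
    [0.0123,0.0332,0],
    [0.0123,0.0332,0],
    [0.0123,0.0332,0]
  ],
  "rot": [
    [0,0,0],
    [0,0,0],
    [0,0,0],
    [0,0,0],
    [0,0,0],
    [0,0,0],
    [0,0,0],
    [0,0,0],
    [0,0,0]
  ],
  "claw": [1,1,1,1,1,1,1,1,1]
}}

```text
time: 40.85
tcp_pos: [474.7, 12.5, 177.0]
tcp_rot: [-3.14, -0.0, 0.399]
ft_force: [3.5, 3.6, -8.2]
finger_gap: 0.374
```

Emit:
{"api": "play_rows", "payload": {
  "slide": [
    [0,0,0.002],
    [0,0,0.004],
    [0,0,0.006],
    [0,0,0.007],
    [0,0,0.007]
  ],
  "rot": [
    [0,0,0],
    [0,0,0],
    [0,0,0],
    [0,0,0],
    [0,0,0]
  ],
  "claw": [1,1,1,1,1]
}}

```text
time: 41.35
tcp_pos: [474.6, 12.5, 169.9]
tcp_rot: [-3.14, -0.0, 0.399]
ft_force: [3.4, 3.3, -7.2]
finger_gap: 0.378
```

In the slot (spring still pulling down at 7 mm lift). Lower home, release, rise.

Emit:
{"api": "play_rows", "payload": {
  "slide": [
    [0,0,0.003],
    [0,0,0.0055],
    [0,0,0.0068],
    [0,0,0.0068],
    [0,0,0.0068]
  ],
  "rot": [
    [0,0,0],
    [0,0,0],
    [0,0,0],
    [0,0,0],
    [0,0,0]
  ],
  "claw": [1,1,1,1,1]
}}

```text
time: 41.85
tcp_pos: [475.0, 12.4, 163.5]
tcp_rot: [-3.141, -0.001, 0.399]
ft_force: [3.3, 1.9, -0.4]
finger_gap: 0.377
```

Emit:
{"api": "play_rows", "payload": {
  "slide": [
    [0,0,0],
    [0,0,0],
    [0,0,0],
    [0,0,0],
    [0,0,0],
    [0,0,-0.02],
    [0,0,-0.05],
    [0,0,-0.09],
    [0,0,-0.125],
    [0,0,-0.14],
    [0,0,-0.14]
  ],
  "rot": [
    [0,0,0],
    [0,0,0],
    [0,0,0],
    [0,0,0],
    [0,0,0],
    [0,0,0],
    [0,0,0],
    [0,0,0],
    [0,0,0],
    [0,0,0],
    [0,0,0]
  ],
  "claw": [-1,-1,-1,-1,-1,-1,-1,-1,-1,-1,-1]
}}

```text
time: 42.95
tcp_pos: [475.8, 12.3, 305.7]
tcp_rot: [3.14, -0.005, 0.399]
ft_force: [0.0, 0.4, -1.3]
finger_gap: 0.999
```

```bash
python3 - <<'E'
from h import *
st();to(400,-120,330,.4)
E
```

```text
t 42.95 tcp [475.8  12.3 305.7] rot [ 3.1405 -0.0049  0.399 ] F [ 0.   0.4 -1.3] gap 0.999 q [ 0.2   0.18 -0.37  1.92  0.07  1.05 -1.37]
slide [-0.1211, 0.0925, -0.0247] rot [0.0011, -0.0049, -0.001] rows 3.1
```

```bash
python3 - <<'E'
from h import *
s=st();w=wrist();im,M,f,cx,cy=w
o=cv2.resize(im[:,:,::-1],(768,576),interpolation=cv2.INTER_CUBIC)
for t in range(0,360,20):
    c,d=np.cos(np.radians(t)),np.sin(np.radians(t))
    q=wproj(np.array([474.9+17*c,12.3+17*d,122.]),M,f,cx,cy);cv2.drawMarker(o,tuple(int(round(a*1.5)) for a in q),(0,255,0),0,7,1)
cv2.imwrite("pics/w10.png",o)
E
```

```text
t 42.95 tcp [475.8  12.3 305.7] rot [ 3.1405 -0.0049  0.399 ] F [ 0.   0.4 -1.3] gap 0.999 q [ 0.2   0.18 -0.37  1.92  0.07  1.05 -1.37]
```

Emit:
{"api": "play_rows", "payload": {
  "slide": [
    [-0.03,0.02,-0.02],
    [-0.06,0.045,-0.025],
    [-0.09,0.07,-0.025],
    [-0.12,0.09,-0.025],
    [-0.16,0.12,-0.025],
    [-0.2,0.15,-0.025],
    [-0.22,0.19,-0.025],
    [-0.22,0.23,-0.025],
    [-0.22,0.26,-0.025],
    [-0.22,0.26,-0.025],
    [-0.22,0.26,-0.025]
  ],
  "rot": [
    [0,-0.005,0],
    [0,-0.005,0],
    [0,-0.005,0],
    [0,-0.005,0],
    [0,-0.005,0],
    [0,-0.005,0],
    [0,-0.005,0],
    [0,-0.005,0],
    [0,-0.005,0],
    [0,-0.005,0],
    [0,-0.005,0]
  ],
  "claw": [-1,-1,-1,-1,-1,-1,-1,-1,-1,-1,-1]
}}

```text
time: 44.1
tcp_pos: [372.7, -312.4, 326.6]
tcp_rot: [-3.138, 0.005, 0.398]
ft_force: [-0.0, 0.2, -0.8]
finger_gap: 0.999
```

```bash
python3 - <<'E'
from h import *
s=st();t=camera("top")[:,:,::-1].copy();sc=camera("scene")[:,:,::-1].copy()
a=rect("top",t,350,720,-410,340,70,1.06)
b=cv2.imread("pics/w10.png")[:576,:];b=cv2.resize(b[0:400],(395,206))
c=cv2.resize(sc[130:290,140:400],(395,206+37))[:206]
o=np.vstack([a[:392,:790],np.hstack([b,c])]);print(o.shape);cv2.imwrite("pics/fin.png",o)
E
```

```text
t 44.1 tcp [ 372.7 -312.4  326.6] rot [-3.1385  0.0046  0.3983] F [-0.   0.2 -0.8] gap 0.999 q [ 0.63  0.16 -0.04  1.89  0.01  1.1  -0.58]
(598, 790, 3)
```

View pics/fin.png

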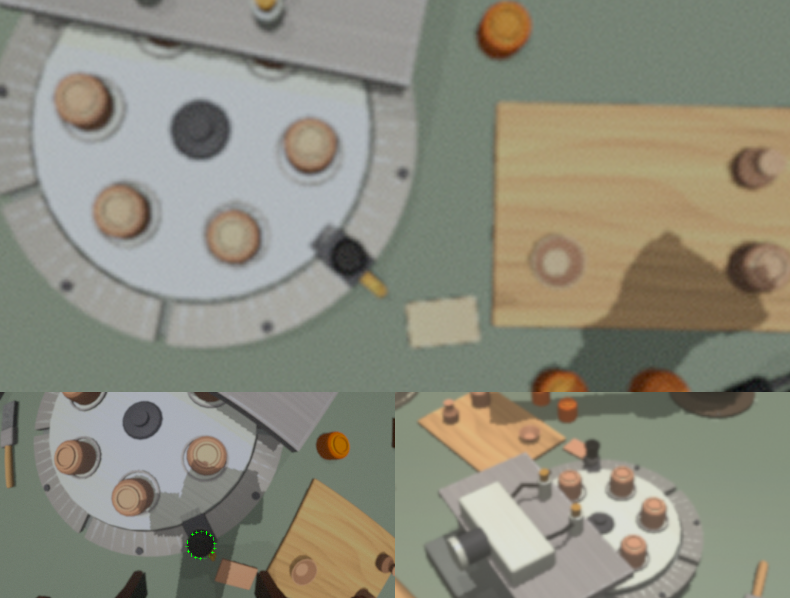

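```bash
python3 - <<'E'
from h import *
st();print(robot.sign_off())
E
```

```text
t 44.2 tcp [ 372.9 -311.6  327.5] rot [-3.1397  0.0037  0.4001] F [0.2 1.1 0.8] gap 0.999 q [ 0.63  0.15 -0.04  1.89  0.01  1.11 -0.58]
the job is handed in; nothing more can be done
None
```

The carousel is loaded and handed in, with the table back in the start slot; it took about 44 s of the 210 s allowed.

- **Near seats:** Seats 1, 4 and 6 were empty. I put a spare cup in seats 6 and 1 with the table at home.
- **Canopy seat:** I lifted the plunger, turned the table −120° and let the plunger drop home. Seat 4 was loaded on the right-hand side, then I turned the table back to the start slot at the brass pointer.
- **Final pictures:** All six seats look loaded. Only the near edges of seats 3 and 4 show from under the canopy, so those two were not seen whole at the end.
- **Plunger:** The knob's head lies on the outline expected for it fully home in the start slot. The spring force had fallen to about 0 when I let go.
- **Left alone:** The vase, dish, tile and the unused spare look undisturbed, and so do the orange look-alikes. The part of the brush in view does too.

One check differed: while I was setting the cup in seat 4, the force rose to about 10 N as the lip met the seat floor. I raised it 1 mm, the force cleared, and I released it there.

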